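# Load the coil test fixture

### The job

Get the coil tester loaded and started: lift the bare aluminium master out of its nest and stand it in the grey tray, and set every wound coil into a nest of its own, turned so that its flat meets the nest's key and it sits fully home. Once they are all in, put the black plug into the socket and press it down until it is flush at its stop; after that, push the green start button fully down and let go. Leave the loose roll of tape where it is.

Things in the scene. Friction and masses are not known exactly. Their poses are not given: they have to be found in the camera images.
- coil1_mid (a point): Wound coil, one of two or three alike (absent: None), 72 mm tall, standing. Brown base flange 10 mm thick, 76 mm across, one flat 27.5 mm from the axis; copper winding 47 mm across; upper flange 50 mm across, its top at 43 mm; square hub 30 x 30 mm from 43 to 72 mm to grip, faces along x and y. 0.26 kg. Point: on the axis 36 mm over its foot; x to the flat, z up.
- coil1_flat (a point): Middle of the flat of coil1's base flange, at the level of its foot. Two small pins on the upper flange stand on the same side.
- coil2_mid (a point): Another coil just like coil1. Point: on the axis 36 mm over its foot; x to the flat, z up.
- coil2_flat (a point): Middle of the flat of coil2's base flange, at the level of its foot. Two small pins on the upper flange stand on the same side.
- coil3_mid (a point): Another coil just like coil1. Point: on the axis 36 mm over its foot; x to the flat, z up.
- coil3_flat (a point): Middle of the flat of coil3's base flange, at the level of its foot. Two small pins on the upper flange stand on the same side.
- nest1_floor (a point): Keyed nest: fixed round aluminium cup 102 mm across, one of three on a round olive plate 270 mm across, each turned its own way. Recess 80 mm across, 12 mm deep, a dark steel key block across one side: a coil drops in (2 mm play) only with its flat facing the key. Point: centre of the recess floor, 16 mm above the bench; x to the key.
- nest1_key (a point): Middle of the key face of nest1, 29.5 mm from its axis, at floor level.
- nest2_floor (a point): Another nest like nest1, empty at first. Point: centre of the recess floor, 16 mm above the bench; x to the key.
- nest2_key (a point): Middle of the key face of nest2, 29.5 mm from its axis, at floor level.
- nest3_floor (a point): Another nest like nest1, empty at first. Point: centre of the recess floor, 16 mm above the bench; x to the key.
- nest3_key (a point): Middle of the key face of nest3, 29.5 mm from its axis, at floor level.
- master_mid (a point): Setting master: bare aluminium, 62 mm tall. Base flange with flat exactly like a coil's, round body 52 mm across up to 34 mm, then a square hub 30 x 30 mm up to 62 mm to grip, faces along x and y. Sits in nest1 at the start. 0.25 kg. Point: on the axis, 31 mm over its foot; x to its flat, z up.
- tray_in (a point): Fixed open grey plastic tray, 150 x 150 mm outside, 40 mm high, walls and floor 5 mm, sides along x and y. The point is the centre of its inner floor.
- plug_mid (a point): Contact plug: black rectangular block 70 (x) x 50 (y) x 38 mm (z, up) with brass strips on its top, standing on the bench; its foot is bevelled. Either way round fits. The point is its centre, 19 mm over its foot. 0.14 kg.
- plug_top (a point): Centre of the plug's top face.
- socket_mouth (a point): Fixed dark olive socket block 104 (x) x 84 (y) mm, 41.5 mm high, with a rectangular recess 74 (x) x 54 (y) mm. A brass pad in it stops the plug with its top 15.5 mm above the block; with the pad pressed down the plug's top ends 1.5 mm above the block. Point: centre of the mouth, level with the block's top.
- pad (a joint): Travel of the brass pad under the plug: 0 up (start), 0.014 m at its stop. Stiff: pressing down on the plug with about 7 N or more sinks it; no spring, it stays where pushed.
- start (a joint): Travel of the start button: 0 released, 0.007 m fully pressed; springs back by itself; about 5 N fully down.
- start_top (a point): Top of the start button: a round green button 32 mm across on a round metal base 48 mm across and 12 mm high, pressed straight down. The point is the centre of its top face, 23 mm above the bench.
- tape: Bystander: a loose roll of yellow tape lying flat, 76 mm across, 24 mm high, hole 60 mm. Origin at the centre of its underside. Leave it alone.
Things that resemble listed ones, but are neither listed nor needed, are in the scene too. Of the things like the part that bears socket_mouth, leave any that is purple; of the rest the larger one is meant.

How it is judged (in metres and radians):
On the way, in this order (a step that is already met when the one before it is completed fails the run):
1. the master stands in the tray and every coil is fully home in a nest (((horizontal distance between coil1_mid and nest1_floor below 0.004 m and distance between coil1_flat and nest1_key below 0.008 m and z of coil1_mid in the frame of nest1_floor below 0.0395 m) or (horizontal distance between coil1_mid and nest2_floor below 0.004 m and distance between coil1_flat and nest2_key below 0.008 m and z of coil1_mid in the frame of nest2_floor below 0.0395 m) or (horizontal distance between coil1_mid and nest3_floor below 0.004 m and distance between coil1_flat and nest3_key below 0.008 m and z of coil1_mid in the frame of nest3_floor below 0.0395 m)) and ((horizontal distance between coil2_mid and nest1_floor below 0.004 m and distance between coil2_flat and nest1_key below 0.008 m and z of coil2_mid in the frame of nest1_floor below 0.0395 m) or (horizontal distance between coil2_mid and nest2_floor below 0.004 m and distance between coil2_flat and nest2_key below 0.008 m and z of coil2_mid in the frame of nest2_floor below 0.0395 m) or (horizontal distance between coil2_mid and nest3_floor below 0.004 m and distance between coil2_flat and nest3_key below 0.008 m and z of coil2_mid in the frame of nest3_floor below 0.0395 m)) and ((horizontal distance between coil3_mid and nest1_floor below 0.004 m and distance between coil3_flat and nest1_key below 0.008 m and z of coil3_mid in the frame of nest1_floor below 0.0395 m) or (horizontal distance between coil3_mid and nest2_floor below 0.004 m and distance between coil3_flat and nest2_key below 0.008 m and z of coil3_mid in the frame of nest2_floor below 0.0395 m) or (horizontal distance between coil3_mid and nest3_floor below 0.004 m and distance between coil3_flat and nest3_key below 0.008 m and z of coil3_mid in the frame of nest3_floor below 0.0395 m)) and x of master_mid in the frame of tray_in between -0.045 and 0.045 m and y of master_mid in the frame of tray_in between -0.045 and 0.045 m and z of master_mid in the frame of tray_in below 0.036 m and angle between master_mid's own z axis and vertical below 0.15 rad), for 0.2 s.
2. then the plug is in the socket and pressed flush, the pad at its stop (z of plug_top in the frame of socket_mouth below 0.004 m and horizontal distance between plug_mid and socket_mouth below 0.005 m and angle between plug_mid's own z axis and vertical below 0.06 rad and value of joint pad above 0.0115 m), for 0.2 s.
3. then the start button is fully pressed (value of joint start above 0.0055 m), for 0.05 s.
At the end, for the whole second after the job is handed in: Every coil present sits fully home in a nest (axis within 4 mm of the nest's, flat facing the key, foot on the floor within 3.5 mm); the master stands upright in the tray; the plug is upright in the socket with its top no more than 4 mm above the block and the pad down; the start button is up again (all of step 1 and all of step 2 and value of joint start below 0.002 m); the robot touches nothing.
It fails at once if the roll of tape is shoved more than 6 cm (distance of tape from where it was at the start of the episode above 0.06 m).
Of coil1, coil2, coil3 only 2 to 3 are there at a start; the rules pass over those that are not, and their reading is None.
At some moment in a run one of coil1, coil2, coil3, plug may be knocked a few centimetres aside while the robot is not near it.
It also fails if it takes over 210 s, if anything falls off the work surface, if the arm or the gripper's body presses on something with over 40 N, if the wrist force passes 120 N, or if a joint passes its speed limit or range.

### The arm

A 6-joint arm with a two-finger parallel gripper is mounted at the origin on the work surface. World frame = base frame: x ahead of the robot, y to its left, z up, the work surface at z = 0. Lengths are in mm, angles in rad, forces in N, time in s.
With the tool pointing down it reaches from about 350 to 875 mm from the base axis. Payload 4.2 kg.
Tool frame: the origin (TCP) lies at the very end of the fingers, on their centre line; the grasp point (between the pads) lies 19 mm behind it (arm.pinch_z is the distance from the TCP to the grasp point, in mm); x points along the fingers, y is the direction in which the jaws open and shut, and the axes are right-handed (so a half turn about x gives the same grasp; the last joint's range is limited). The gripper opens to 85 mm and grips with 20 to 120 N. Pads are 22 mm wide; open, the fingers measure 114 mm over their backs; the gripper's body (76 mm by 85 mm) begins 54 mm behind the grasp point. The pads swing forward as they close: fully open they stand 13 mm farther back than shut.
Start: joints at [-1.025, 0.385, 0.008, 0, -1.194, -0.259], TCP at [176.819, -599.445, 231.312] pointing down, gripper open.
Joint ranges: [-3.14, 3.14], [-1.21, 2.06], [-1.07, 1.41], [-3.16, 2.05], [-2.99, -0.16], [-3.1, 3.1]. Speed limits (rad/s): [2.79, 2.79, 3.14, 3.14, 3.14, 3.14].

### API

Orientations are given as a unit quaternion [x, y, z, w].
In Python, from bench import arm gives the robot as it stands.
- The arm moves only by the tool drive_tool, never from a script. Its argument "motion" is a list of rows, each a list of 4 numbers: the shift along the tool's x, y, z in mm, then the turn about the tool's x in degrees. In form: [[dx, dy, dz, spin], ...]. A call has 1 to 10 rows; each row shifts and turns the commanded pose from where the row before left it, along the tool's axes as they then stand; what a row does not reach is not made up. A row lasts 1/12 s, in which the tool goes at most 41.7 mm and 7.16 degrees, less where a joint would pass 70% of its speed; a pose out of reach is approached as far as the arm can. A call with a gripper value outside its range is refused whole. "grip" is the finger opening in mm, from 0 to 85.4, set as the call begins (left out, the last holds). The fingers move at their own pace and stop on an object; the grip force is fixed at half the most. Time passes only in rows, so rows that do not move let the fingers close. It gives the time, the measured TCP pose, the force and the opening at its end, in the units of the state.
- arm.read_state(): the state, without advancing time (a new reading comes with each control period).
- arm.get_image(name): name is "side" or "top"; returns the picture (400x640x3 uint8, red, green, blue); there is no depth.
- arm.calibration(name): a dict with "K" (3x3 intrinsics, pixels), "eye" and "attitude" of the camera in the world. Camera axes: x right, y up, looking along -z (the intrinsics and any distortion apply to the point x, -y, -z); pixel columns grow to the right and rows downward; lengths in mm; the calibration is good to about 2 mm. A picture is of the moment at which its call begins. calibration takes no time and is no camera call.
- arm.job_done(): hands the job in, once; it reports no verdict.
The state is a dict: "clock": time; "joints": joint angles; "joint_vel": joint speeds; "joint_efforts": joint torques, N m; "position": TCP position; "ee_rot": TCP orientation; "contact_force": force on the tool from outside, world axes, zero at the start; "wrist_torque": the same for the moment, N m; "gripper_width": finger opening in mm.
Only numpy, scipy, OpenCV 4.12 (cv2) and the standard library are available. Lean on these libraries where they do the work, as an engineer would, in place of code of your own. Each camera call takes 0.05 s, during which the arm holds its last target. There are 200 camera calls.

## Working session

There is one attempt and no reset: what is moved stays moved. The work goes in short steps, Python scripts to look and compute and a tool call to move; the robot and the scene stay as the last step left them, time stands still between calls to the robot, and variables do not carry over. Pictures are saved under pics/ and viewed, about 12 in all and at most 16, crops included, and the job is handed in when it is done.

Besides the shell and the picture viewer there is one more tool, called after "Request:" as name(argument=value, ...), one argument or row to a line, values as JSON. drive_tool: Moves the arm, as the interface text tells. Its arguments: {"type":"object","properties":{"motion":{"type":"array"},"grip":{"type":"number"}},"required":["motion"]}

```bash
mkdir -p pics && ls && python3 - <<'E'
from bench import arm
import cv2
for n in("top","side"):
    im=arm.get_image(n); cv2.imwrite(f"pics/{n}0.png",im[:,:,::-1]); print(n,arm.calibration(n))
print(arm.read_state(), arm.pinch_z)
E
```

```text
pics
top {'K': array([[377.24282627,   0.        , 318.80243533],
       [  0.        , 377.24282627, 200.94684383],
       [  0.        ,   0.        ,   1.        ]]), 'eye': array([392.21286998, -20.71981508, 921.34036944]), 'attitude': array([ 0.0374666 , -0.02988711, -0.70190973,  0.71065163])}
side {'K': array([[375.09908896,   0.        , 322.20096651],
       [  0.        , 375.09908896, 200.80049672],
       [  0.        ,   0.        ,   1.        ]]), 'eye': array([-79.63194109, 534.86054287, 486.35600118]), 'attitude': array([-0.20206474,  0.46222175,  0.7983743 , -0.3288151 ])}
{'clock': 0.1, 'joints': array([-1.02539769e+00,  3.85473429e-01,  6.77698914e-03, -4.49486379e-04,
       -1.19399505e+00, -2.58605371e-01]), 'joint_vel': array([-0.00046716, -0.0027812 ,  0.00306733,  0.00216312, -0.00133214,
       -0.00035021]), 'joint_efforts': array([-7.37059054e-04, -3.93319345e+01,  1.88928866e+01,  4.19790700e+00,
       -2.53651495e-03,  5.71643596e-06]), 'position': array([ 176.67772519, -598.96988369,  230.3382558 ]), 'ee_rot': array([-0.10031711,  0.69998352,  0.10166595,  0.69973108]), 'contact_force': array([ 0.55274134, -0.7471515 ,  0.42750655]), 'wrist_torque': array([ 0.01287424,  0.02710422, -0.03399432]), 'gripper_width': 85.39321644791468} 18.700000000000003
```

View pics/top0.png

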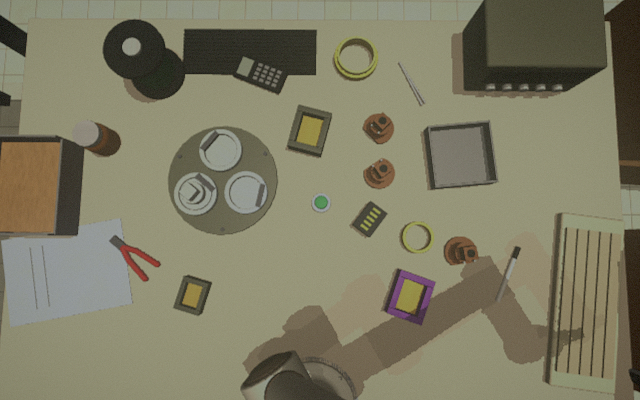

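View pics/side0.png

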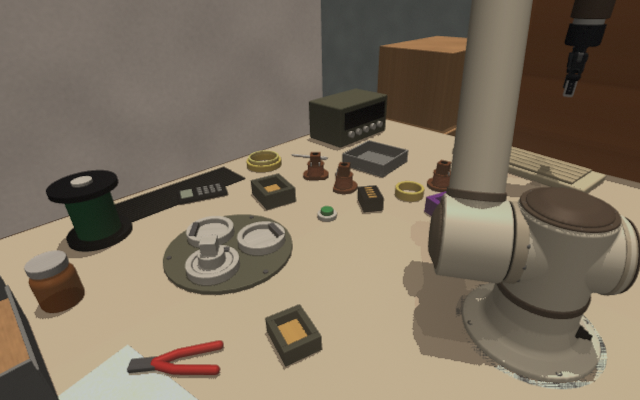

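Top view: coils near (378,127), (379,173) and (461,250), nests at (220,149), (195,193, holding the master) and (246,192). The large dark socket is at (310,130), plug (369,218), button (321,202), tray (460,155), small tape roll (417,237). The purple socket and the small one are decoys. Next I'll build helpers and zoom in.

```bash
cat > h.py <<'E'
from bench import arm
import numpy as np, cv2
from scipy.spatial.transform import Rotation as R
C={n:arm.calibration(n) for n in("top","side")}
def proj(P,n="top"):
    c=C[n]; p=(np.atleast_2d(P)-c["eye"])@R.from_quat(c["attitude"]).as_matrix()
    p=p*[1,-1,-1]; q=p@c["K"].T; return q[:,:2]/q[:,2:]
def ray(uv,z,n="top"):
    c=C[n]; d=np.c_[np.atleast_2d(uv).astype(float),np.ones(len(np.atleast_2d(uv)))]@np.linalg.inv(c["K"]).T
    d=(d*[1,-1,-1])@R.from_quat(c["attitude"]).as_matrix().T
    return c["eye"]+d*((z-c["eye"][2])/d[:,2:])
def pose():
    s=arm.read_state(); r=R.from_quat(s["ee_rot"]).as_matrix()
    return s["position"],r,np.degrees(np.arctan2(r[1,1],r[0,1]))
def crop(im,u,v,w,h,k): 
    return cv2.resize(im[v:v+h,u:u+w],None,fx=k,fy=k,interpolation=cv2.INTER_CUBIC)
E
python3 - <<'E'
from h import *
im=cv2.imread("pics/top0.png")
a=crop(im,165,122,115,115,5)
b=np.vstack([crop(im,358,108,40,40,5),crop(im,358,154,40,40,5),crop(im,441,231,40,40,5)])
out=np.zeros((600,775,3),np.uint8); out[:575,:575]=a; out[:,575:]=b
g=np.clip((out/255.)**0.6*255,0,255).astype(np.uint8)
cv2.imwrite("pics/z1.png",g)
for nm,uv,z in [("c1",(378,127),43),("c2",(379,173),43),("c3",(461,250),43),("nA",(220,149),28),("nB",(195,193),28),("nC",(246,192),28),("sock",(310,130),41.5),("plug",(369,218),38),("btn",(321,202),23),("tray",(460,155),40),("tape",(417,237),24),("base?",(300,385),0)]:
    print(nm,ray(uv,z)[0].round(1))
p,r,y=pose();print(p,r.round(3),y)
E
```

```text
c1 [ 654.6 -149.4   43. ]
c2 [ 543.8 -151.5   43. ]
c3 [ 366.6 -339.5   43. ]
nA [600.8 229.9  28. ]
nB [493.1 285.8  28. ]
nC [496.9 163.6  28. ]
sock [646.1  12.5  41.5]
plug [ 437.9 -128.6   38. ]
btn [475.5 -15.8  23. ]
tray [ 589.5 -343.3   40. ]
tape [ 395.1 -243.6   24. ]
base? [46.1 28.3  0. ]
[ 176.67772519 -598.96988369  230.3382558 ] [[-0.001 -0.283  0.959]
 [ 0.002  0.959  0.283]
 [-1.     0.002 -0.   ]] 106.42254057161294
```

View pics/z1.png

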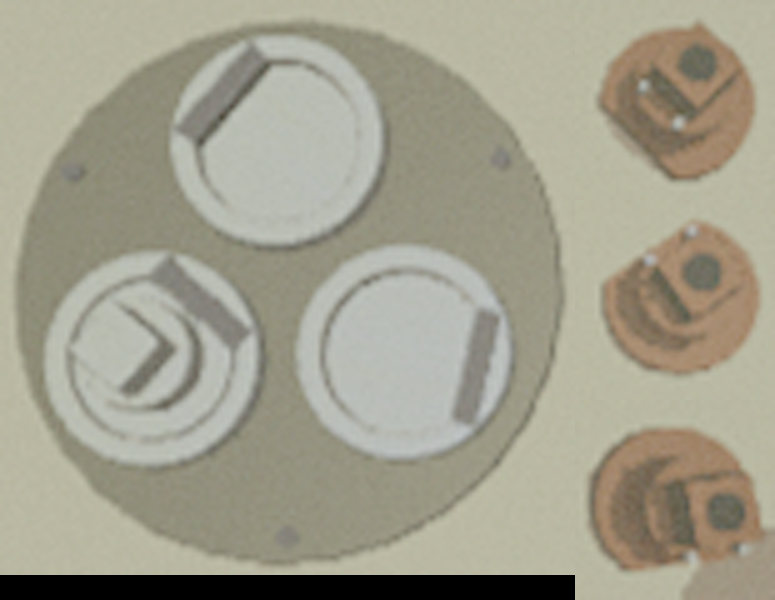

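The crop shows flats, pins and keys clearly: coil flats face lower-left, upper-left and lower-right. Keys are upper-left on the top nest, upper-right on the left nest and right on the right nest. Now a silhouette fit for sub-pixel poses.

```bash
cat > fit.py <<'E'
from h import *
from scipy.optimize import minimize
t=np.linspace(0,2*np.pi,73)
def cyl(r,z0,z1,flat=None):
    x,y=r*np.cos(t),r*np.sin(t)
    if flat: x=np.minimum(x,flat); 
    return np.r_[np.c_[x,y,0*t+z0],np.c_[x,y,0*t+z1]]
def box(a,b,z0,z1): return np.array([[sx*a/2,sy*b/2,z] for sx in(-1,1) for sy in(-1,1) for z in(z0,z1)])
def coil(z=0): return [cyl(38,z,z+10,27.5),cyl(23.5,z,z+43),cyl(25,z+38,z+43),box(30,30,z+43,z+72)]
def master(z=0): return [cyl(38,z,z+10,27.5),cyl(26,z,z+34),box(30,30,z+34,z+62)]
NEST=[cyl(51,4,28)]; PLUG=[box(70,50,5,38)]; SOCK=[box(104,84,0,41.5)]; BTN=[cyl(16,18,23)]
K=8
def place(p,parts):
    c,s=np.cos(p[2]),np.sin(p[2]); M=np.array([[c,-s,0],[s,c,0],[0,0,1]])
    return [q@M.T+[p[0],p[1],0] for q in parts]
def render(p,parts,u,v,w,h,cam):
    m=np.zeros((h*K,w*K),np.uint8)
    for q in place(p,parts):
        uv=((proj(q,cam)-[u,v]+.5)*K-.5).astype(np.float32)
        cv2.fillConvexPoly(m,np.round(cv2.convexHull(uv)*16).astype(np.int32),255,shift=4)
    return cv2.resize(m,(w,h),interpolation=cv2.INTER_AREA)/255.
def fit(im,parts,p0,mask,half=45,cam="top",hull=False,yaw=True):
    u,v=(proj([[p0[0],p0[1],20]],cam)[0]-half).astype(int); u=max(u,0);v=max(v,0)
    sub=im[v:v+2*half,u:u+2*half]; h,w=sub.shape[:2]
    k=3; big=cv2.resize(sub,None,fx=k,fy=k,interpolation=cv2.INTER_LINEAR)
    m=mask(big).astype(np.uint8)
    m=cv2.morphologyEx(m,cv2.MORPH_OPEN,np.ones((3,3)))
    n,l,st,ce=cv2.connectedComponentsWithStats(m)
    c0=(proj([[p0[0],p0[1],20]],cam)[0]-[u,v])*k
    i=min(range(1,n),key=lambda i:np.hypot(*(ce[i]-c0))-0.05*st[i,4]**.5*20)
    m=(l==i).astype(np.uint8)
    cs,_=cv2.findContours(m,0,2)
    if hull: cs=[cv2.convexHull(max(cs,key=cv2.contourArea))]
    m=cv2.drawContours(np.zeros_like(m),cs,-1,1,-1)
    T=cv2.resize(m.astype(np.float32),(w,h),interpolation=cv2.INTER_AREA)
    f=lambda q:np.abs(render([q[0],q[1],q[2]/40 if yaw else 0],parts,u,v,w,h,cam)-T).sum()
    best=min((minimize(f,[p0[0]+dx,p0[1]+dy,p0[2]*40+dy],method="Nelder-Mead",options=dict(initial_simplex=[[p0[0]+dx,p0[1]+dy,p0[2]*40],[p0[0]+dx+8,p0[1]+dy,p0[2]*40],[p0[0]+dx,p0[1]+dy+8,p0[2]*40],[p0[0]+dx,p0[1]+dy,p0[2]*40+8]],xatol=.02,fatol=.01)) for dx,dy in((3,3),(-4,-2))),key=lambda r:r.fun)
    q=best.x; return np.array([q[0],q[1],q[2]/40]),best.fun/T.sum()
def hsv(b): return cv2.cvtColor(b,cv2.COLOR_BGR2HSV).astype(int)
brown=lambda b:(hsv(b)[...,1]>82)&((hsv(b)[...,0]<16)|(hsv(b)[...,0]>170))
white=lambda b:(hsv(b)[...,1]<26)&(hsv(b)[...,2]>110)
dark=lambda b:hsv(b)[...,2]<95
green=lambda b:(abs(hsv(b)[...,0]-65)<20)&(hsv(b)[...,1]>90)
def overlay(im,items,cam,k):
    o=cv2.resize(im,None,fx=k,fy=k,interpolation=cv2.INTER_CUBIC)
    for p,parts in items:
        for q in place(p,parts): cv2.polylines(o,[np.round(cv2.convexHull(((proj(q,cam)+.5)*k-.5).astype(np.float32))).astype(int)],True,(255,0,255),1)
    return o
E
python3 - <<'E'
from fit import *
im=cv2.imread("pics/top0.png"); rd=np.radians
# print HSV samples
H=hsv(im)
for n,(u,v) in dict(coil=(372,119),flange3=(450,240),bench=(340,165),shadow=(480,290),cup=(229,149),plate=(220,175),sock=(296,118),plug=(362,222),btn=(321,202),key=(206,140)).items(): print(n,H[v,u])
items=[]
for nm,parts,p0,mk,kw in [("c1",coil(),(654,-148,rd(135)),brown,{}),("c2",coil(),(543,-150,rd(60)),brown,{}),("c3",coil(),(360,-336,rd(195)),brown,{}),
 ("nA",NEST,(600,230,0),white,dict(hull=True,yaw=False)),("nB",NEST,(493,286,0),white,dict(hull=True,yaw=False)),("nC",NEST,(497,163,0),white,dict(hull=True,yaw=False)),
 ("sock",SOCK,(646,12,rd(75)),dark,dict(hull=True)),("plug",PLUG,(438,-128,rd(60)),dark,dict(hull=True)),("btn",BTN,(475,-16,0),green,dict(yaw=False,half=15))]:
    p,e=fit(im,parts,p0,mk,**kw); print(nm,p[:2].round(1),np.degrees(p[2]).round(1),"err",round(e,3)); items.append((p,parts))
o=overlay(im,items,"top",4)
out=np.zeros((600,800,3),np.uint8)
def put(u,v,w,h,x,y): out[y:y+4*h,x:x+4*w]=o[4*v:4*(v+h),4*u:4*(u+w)]
put(165,122,115,115,0,0); put(350,105,60,95,465,0); put(430,225,50,50,0,400+62-62+60) if 0 else None
put(440,228,45,44,0,424); put(285,100,50,60,706-0-200+0,390-30) if 0 else None
put(285,100,50,60,465,360) if 0 else put(350,198,40,42,190,432); put(285,100,52,54,400,384); put(308,190,26,26,620,400)
cv2.imwrite("pics/z2.png",np.clip((out/255.)**0.7*255,0,255).astype(np.uint8))
E
```

```text
coil [ 13 123 118]
flange3 [ 15 119 105]
bench [ 29  49 151]
shadow [ 21  70 105]
cup [ 36  24 150]
plate [ 29  51 104]
sock [27 57 85]
plug [23 41 74]
btn [ 59 101 142]
key [ 39  22 115]
c1 [ 662.4 -153.5] 140.7 err 0.701
c2 [ 550.6 -155.5] 40.2 err 0.401
c3 [ 360.6 -350.5] 183.5 err 0.473
nA [600.2 230.4] -3.3 err 0.282
nB [489.5 280.8] 11.4 err 1.011
nC [497.6 165.9] -8.6 err 0.04
sock [649.5  14.7] 90.6 err 0.302
plug [ 436.5 -129.7] 143.7 err 0.016
btn [476.1 -15.7] -4.8 err 0.352
```

View pics/z2.png

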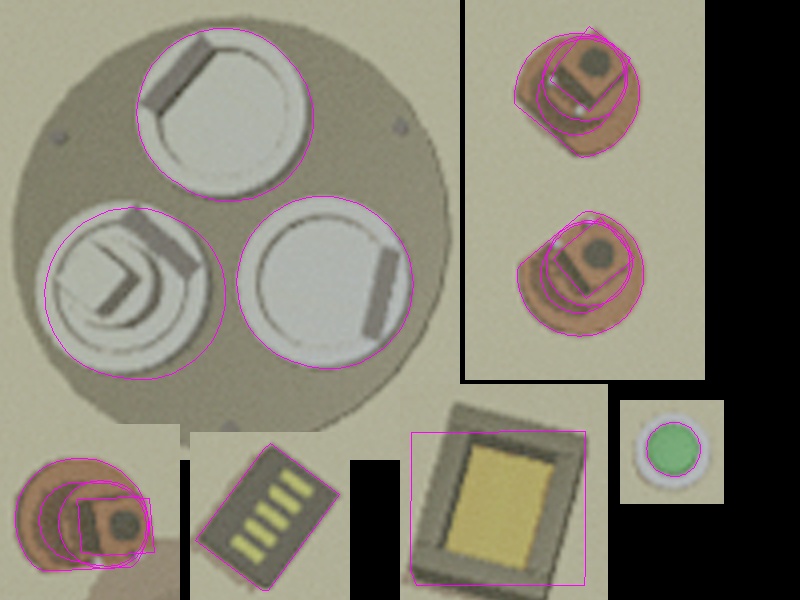

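Plug, nest C and the button fit well; the brown, white and dark masks need better thresholds (coil masks are broken, nest B and the socket are off). I'll fix those.

```bash
cat >> fit.py <<'E'
def lab(b): return cv2.cvtColor(cv2.GaussianBlur(b,(5,5),0),cv2.COLOR_BGR2LAB).astype(int)
def brown(b): return cv2.morphologyEx((lab(b)[...,1]>136).astype(np.uint8),cv2.MORPH_CLOSE,np.ones((7,7)))
def bhsv(b): return hsv(cv2.GaussianBlur(b,(7,7),0))
white=lambda b:(bhsv(b)[...,1]<37)&(bhsv(b)[...,2]>95)
dark=lambda b:bhsv(b)[...,2]<108
E
cat > run.py <<'E'
from fit import *
import sys
rd=np.radians
SPEC={"c1":(coil(),(654,-148,rd(135)),brown,{}),"c2":(coil(),(543,-150,rd(50)),brown,{}),"c3":(coil(),(360,-336,rd(190)),brown,{}),
 "nA":(NEST,(600,230,0),white,dict(hull=True,yaw=False)),"nB":(NEST,(493,286,0),white,dict(hull=True,yaw=False)),"nC":(NEST,(497,163,0),white,dict(hull=True,yaw=False)),
 "sock":(SOCK,(646,12,rd(75)),dark,dict(hull=True)),"plug":(PLUG,(438,-128,rd(143)),dark,dict(hull=True)),"btn":(BTN,(475,-16,0),green,dict(yaw=False,half=15))}
E
python3 - <<'E'
from run import *
im=cv2.imread("pics/top0.png")
L=lab(im)
for n,(u,v) in dict(coil=(372,119),flange3=(450,240),bench=(340,165),shadow=(480,290)).items(): print(n,L[v,u])
items=[]
for nm,(parts,p0,mk,kw) in SPEC.items():
    p,e=fit(im,parts,p0,mk,**kw); print(nm,p[:2].round(1),np.degrees(p[2]).round(1),"err",round(e,3)); items.append((p,parts))
# keys: dark pixels in each nest at z=28
for nm,(p,_) in zip(SPEC,items):
    if nm[0]!="n":continue
    u,v=proj([[p[0],p[1],28]])[0]; yy,xx=np.mgrid[0:400,0:640]
    W=ray(np.c_[xx.ravel(),yy.ravel()],28)[:,:2].reshape(400,640,2)-p[:2]
    r=np.hypot(W[...,0],W[...,1]); V=hsv(im)[...,2]
    m=(r<47)&(r>24)&(V<128)
    n,l,st,ce=cv2.connectedComponentsWithStats(m.astype(np.uint8)); i=1+np.argmax(st[1:,4]); q=W[l==i]
    c=q.mean(0); ev,E=np.linalg.eigh(np.cov(q.T)); nrm=E[:,0]*np.sign(E[:,0]@c)
    print(nm,"key n",len(q),"centroid ang",np.degrees(np.arctan2(c[1],c[0])).round(1),"r",np.hypot(*c).round(1),"normal ang",np.degrees(np.arctan2(nrm[1],nrm[0])).round(1),(ev**.5).round(1))
o=overlay(im,items,"top",4)
out=np.zeros((600,800,3),np.uint8)
def put(u,v,w,h,x,y): out[y:y+4*h,x:x+4*w]=o[4*v:4*(v+h),4*u:4*(u+w)]
put(165,122,115,115,0,0); put(350,105,60,95,465,0)
put(440,228,45,44,0,424);put(350,198,40,42,190,432); put(285,100,52,54,400,384); put(308,190,26,26,620,400)
cv2.imwrite("pics/z3.png",np.clip((out/255.)**0.7*255,0,255).astype(np.uint8))
E
```

```text
coil [ 98 137 148]
flange3 [ 99 133 146]
bench [157 123 143]
shadow [105 129 141]
c1 [ 657.7 -155.2] 154.9 err 2.872
c2 [ 552.5 -156.1] 57.4 err 1.609
c3 [ 361.2 -349.4] 182.6 err 1.18
nA [601.2 231.6] -4.6 err 0.057
nB [493.2 287.3] -3.5 err 0.059
nC [498.1 166.6] 2.0 err 0.024
sock [648.5  14.7] 90.6 err 0.299
plug [ 436.3 -129.7] 143.4 err 0.043
btn [476.1 -15.7] -4.8 err 0.352
nA key n 196 centroid ang 48.2 r 28.3 normal ang 41.9 [ 9.1 20.8]
nB key n 266 centroid ang -40.9 r 15.3 normal ang 34.6 [22.2 25.5]
nC key n 114 centroid ang -102.1 r 36.5 normal ang -102.0 [ 3.5 15.4]
```

View pics/z3.png

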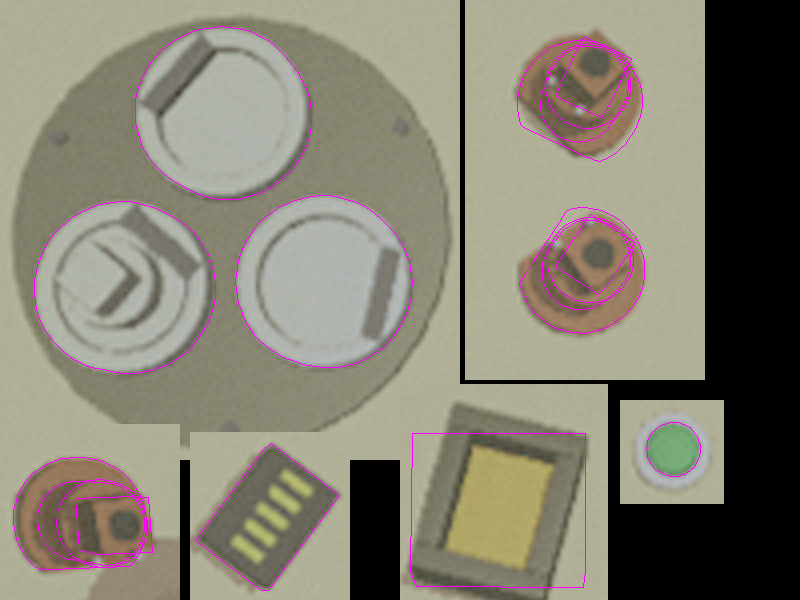

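```bash
cat >> run.py <<'E'
def brown(b): return cv2.morphologyEx((lab(b)[...,1]>130.5).astype(np.uint8),cv2.MORPH_CLOSE,np.ones((5,5)))
COIL0={"c1":(657,-150,rd(133)),"c2":(546,-151,rd(38)),"c3":(362,-336,rd(189))}
for k,v in COIL0.items(): SPEC[k]=(coil(),v,brown,dict(half=25))
SPEC["sock"]=(SOCK,(648,14,rd(-14)),dark,dict(hull=True))
def keys(im,n,p,lo,guess):
    yy,xx=np.mgrid[0:400*4,0:640*4]/4.
    b=cv2.warpAffine(im,np.float32([[4,0,0],[0,4,0]]),(2560,1600),flags=cv2.INTER_LINEAR)
    W=ray(np.c_[xx.ravel(),yy.ravel()],28)[:,:2].reshape(1600,2560,2)-p[:2]
    x=W@[np.cos(guess),np.sin(guess)]; y=W@[-np.sin(guess),np.cos(guess)]
    m=(x>29)&(x<47)&(abs(y)<32)&(hsv(b)[...,2]<lo)
    q=W[m]; c=q.mean(0); ev,E=np.linalg.eigh(np.cov(q.T)); nr=E[:,0]*np.sign(E[:,0]@c)
    return np.degrees(np.arctan2(nr[1],nr[0])).round(1),np.degrees(np.arctan2(c[1],c[0])).round(1),np.hypot(*c).round(1),(ev**.5).round(1)
E
python3 - <<'E'
from run import *
im=cv2.imread("pics/top0.png")
items=[]
for nm,(parts,p0,mk,kw) in SPEC.items():
    p,e=fit(im,parts,p0,mk,**kw); items.append((p,parts))
    print(nm,p[:2].round(1),np.degrees(p[2]).round(1),"err",round(e,3))
    if nm[0]=="n": print(keys(im,nm,p,130,rd(dict(nA=48,nB=-45,nC=-102)[nm])))
o=overlay(im,items,"top",4)
out=np.zeros((600,800,3),np.uint8)
def put(u,v,w,h,x,y): out[y:y+4*h,x:x+4*w]=o[4*v:4*(v+h),4*u:4*(u+w)]
put(350,105,60,95,465,0)
put(440,228,45,44,0,424);put(350,198,40,42,190,432); put(285,100,52,54,400,384); put(308,190,26,26,620,400)
s=overlay(cv2.imread("pics/side0.png"),items,"side",3); out[:380,:460]=s[450:450+380,480:480+460]
cv2.imwrite("pics/z4.png",np.clip((out/255.)**0.7*255,0,255).astype(np.uint8))
E
```

```text
c1 [ 662.2 -154.7] 134.4 err 0.08
c2 [ 550.8 -156.6] 37.4 err 0.066
c3 [ 360.8 -351.7] 186.2 err 0.068
nA [601.2 231.6] -4.6 err 0.057
(np.float64(49.0), np.float64(49.3), np.float64(36.5), array([ 4.8, 18.8]))
nB [493.2 287.3] -3.5 err 0.059
(np.float64(-43.6), np.float64(-43.7), np.float64(36.8), array([ 4.6, 18.1]))
nC [498.1 166.6] 2.0 err 0.024
(np.float64(-101.4), np.float64(-102.1), np.float64(37.7), array([ 4.3, 17.8]))
sock [648.7  14.8] -14.1 err 0.013
plug [ 436.3 -129.7] 143.4 err 0.043
btn [476.1 -15.7] -4.8 err 0.352
```

View pics/z4.png

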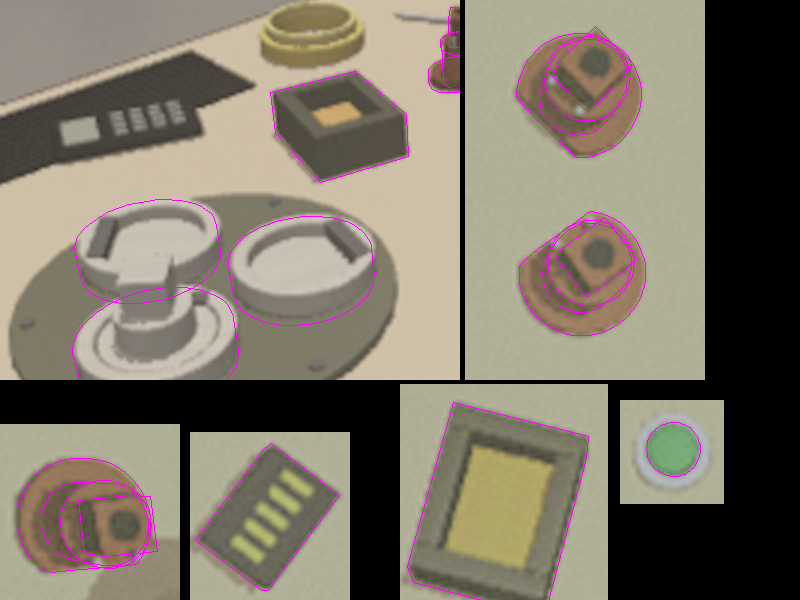

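Top overlays match to about a pixel and the side view agrees. Now a motion helper that turns world targets into tool rows.

```bash
cat > go.py <<'E'
from h import *
import sys
# usage: go.py x y z psi  -> rows in tool axes
def plan(x,y,z,psi,per=33):
    p,r,yw=pose(); d=r.T@(np.array([x,y,z])-p)
    s=(yw-psi+180)%360-180; j=np.degrees(arm.read_state()["joints"])
    jf=j[5]-s+ (0); n=int(np.ceil(np.linalg.norm(d)/per)); m=int(np.ceil(abs(s)/6.9))
    print("pos",p.round(1),"psi",round(yw,1),"F",arm.read_state()["contact_force"].round(1),"w",round(arm.read_state()["gripper_width"],1),"t",round(arm.read_state()["clock"],1))
    print("shift",d.round(1),"->",n,"x",(d/max(n,1)).round(1)," spin",round(s,1),"->",m,"x",round(s/max(m,1),2),"j1,j6 now",j[0].round(),j[5].round())
if __name__=="__main__":
    plan(*map(float,sys.argv[1:5]))
E
python3 go.py 361 -352 160 96.2
```

```text
pos [ 176.7 -599.   230.3] psi 106.4 F [ 0.6 -0.7  0.4] w 85.4 t 0.1
shift [ 70.7 184.6 246.6] -> 10 x [ 7.1 18.5 24.7]  spin 10.2 -> 2 x 5.11 j1,j6 now -59.0 -15.0
```

Request:
drive_tool(
  motion=[
    [7.1,18.5,24.7,0],
    [7.1,18.5,24.7,0],
    [7.1,18.5,24.7,0],
    [7.1,18.5,24.7,0],
    [7.1,18.5,24.7,0],
    [7.1,18.5,24.7,0],
    [7.1,18.5,24.7,0],
    [7.1,18.5,24.7,0],
    [7.1,18.5,24.7,0],
    [7.1,18.5,24.7,0],
  ],
  grip=85,
)

```text
clock: 0.93
position: [361.8, -350.6, 159.7]
ee_rot: [-0.101, 0.7, 0.101, 0.7]
contact_force: [-0.3, -0.3, -0.1]
gripper_width: 85.0
```

Request:
drive_tool(
  motion=[
    [0,0,0,5.1],
    [0,0,0,5.1],
    [0,0,0,0],
    [0,0,0,0],
  ],
)

```text
clock: 1.27
position: [361.3, -351.9, 160.1]
ee_rot: [-0.039, 0.706, 0.039, 0.706]
contact_force: [-0.4, -0.6, -0.2]
gripper_width: 84.8
```

```bash
python3 go.py 361 -352 47 96.2; python3 - <<'E'
from h import *
cv2.imwrite("pics/top1.png",arm.get_image("top")[:,:,::-1])
E
```

```text
pos [ 361.3 -351.9  160.1] psi 96.4 F [-0.4 -0.6 -0.2] w 84.8 t 1.3
shift [ 1.131e+02 -1.000e-01 -3.000e-01] -> 4 x [28.3 -0.  -0.1]  spin 0.2 -> 1 x 0.17 j1,j6 now -26.0 -58.0
```

Request:
drive_tool(
  motion=[
    [30,0,0,0],
    [30,0,0,0],
    [25,0,0,0],
    [15,0,0,0],
    [9,0,0,0],
    [4,0,0,0],
    [0,0,0,0],
  ],
)

```text
clock: 1.9
position: [361.1, -352.4, 46.9]
ee_rot: [-0.038, 0.706, 0.039, 0.706]
contact_force: [0.1, 0.3, 0.6]
gripper_width: 85.0
```

Request:
drive_tool(
  motion=[
    [0,0,0,0],
    [0,0,0,0],
    [0,0,0,0],
    [0,0,0,0],
    [0,0,0,0],
    [0,0,0,0],
  ],
  grip=20,
)

```text
clock: 2.4
position: [362.1, -352.4, 48.3]
ee_rot: [-0.039, 0.706, 0.038, 0.707]
contact_force: [-0.4, 1.9, 5.9]
gripper_width: 29.4
```

Request:
drive_tool(
  motion=[
    [-2,0,0,0],
    [-2,0,0,0],
    [0,0,0,0],
    [0,0,0,0],
  ],
  grip=70,
)

```text
clock: 2.73
position: [361.3, -352.1, 51.3]
ee_rot: [-0.038, 0.706, 0.038, 0.706]
contact_force: [-0.3, -0.3, -1.0]
gripper_width: 70.2
```

Request:
drive_tool(
  motion=[
    [0,0,0,-7],
    [0,0,0,-7],
    [0,0,0,-7],
    [0,0,0,-7],
    [0,0,0,-7],
    [0,0,0,-7],
    [0,0,0,-7],
    [0,0,0,-7],
    [0,0,0,-7],
    [0,0,0,-7],
  ],
)

```text
clock: 3.57
position: [361.2, -352.1, 51.1]
ee_rot: [-0.438, 0.555, 0.438, 0.555]
contact_force: [-0.1, -0.4, -0.5]
gripper_width: 69.8
```

Request:
drive_tool(
  motion=[
    [0,0,0,-7],
    [0,0,0,-7],
    [0,0,0,-6],
    [0,0,0,0],
  ],
)

```text
clock: 3.9
position: [361.2, -352.1, 51.1]
ee_rot: [-0.527, 0.472, 0.527, 0.472]
contact_force: [1.0, -0.5, 0.9]
gripper_width: 70.1
```

Request:
drive_tool(
  motion=[
    [0,0,0,0],
    [0,0,0,0],
    [0,0,0,0],
    [0,0,0,0],
    [0,0,0,0],
    [0,0,0,0],
  ],
  grip=20,
)

```text
clock: 4.4
position: [361.2, -352.0, 51.4]
ee_rot: [-0.526, 0.472, 0.526, 0.472]
contact_force: [-1.6, 0.6, 3.5]
gripper_width: 29.1
```

```bash
python3 go.py 361 -352 150 186.2
```

```text
pos [ 361.2 -352.    51.4] psi -173.8 F [-1.6  0.6  3.5] w 29.1 t 4.4
shift [-98.6   0.2   0. ] -> 3 x [-32.9   0.1   0. ]  spin 0.0 -> 1 x 0.01 j1,j6 now -26.0 32.0
```

Request:
drive_tool(
  motion=[
    [-12,0,0,0],
    [-30,0,0,0],
    [-35,0,0,0],
    [-35,0,0,0],
    [0,0,0,0],
  ],
)

```text
clock: 4.82
position: [365.1, -354.7, 170.0]
ee_rot: [0.532, -0.471, -0.522, -0.472]
contact_force: [1.1, -0.9, -1.3]
gripper_width: 29.0
```

```bash
python3 go.py 498.1 166.6 163 -101.7; python3 - <<'E'
from h import *
cv2.imwrite("pics/top2.png",arm.get_image("top")[:,:,::-1])
E
```

```text
pos [ 365.1 -354.7  170. ] psi -173.7 F [ 1.1 -0.9 -1.3] w 29.0 t 4.8
shift [   4.2 -189.4  503.6] -> 17 x [  0.2 -11.1  29.6]  spin -72.0 -> 11 x -6.54 j1,j6 now -26.0 32.0
```

Request:
drive_tool(
  motion=[
    [0,-11,29.6,0],
    [0,-11,29.6,0],
    [0,-11,29.6,0],
    [0,-11,29.6,0],
    [0,-11,29.6,0],
    [0,-11,29.6,0],
    [0,-11,29.6,0],
    [0,-11,29.6,0],
    [0,-11,29.6,0],
  ],
)

```text
clock: 5.62
position: [429.6, -75.0, 161.5]
ee_rot: [-0.525, 0.473, 0.527, 0.472]
contact_force: [1.2, -0.1, -2.2]
gripper_width: 28.9
```

Request:
drive_tool(
  motion=[
    [0,-11,29.6,0],
    [0,-11,29.6,0],
    [0,-11,29.6,0],
    [0,-11,29.6,0],
    [0,-11,29.6,0],
    [0,-11,29.6,0],
    [0,-11,29.6,0],
    [0,-11,29.6,0],
  ],
)

```text
clock: 6.28
position: [491.5, 169.4, 161.0]
ee_rot: [-0.526, 0.474, 0.527, 0.471]
contact_force: [0.6, -0.7, -1.7]
gripper_width: 28.5
```

Request:
drive_tool(
  motion=[
    [0,0,0,-7],
    [0,0,0,-7],
    [0,0,0,-7],
    [0,0,0,-7],
    [0,0,0,-7],
    [0,0,0,-7],
    [0,0,0,-7],
    [0,0,0,-7],
    [0,0,0,-7],
    [0,0,0,-7],
  ],
)

```text
clock: 7.12
position: [491.3, 167.8, 160.9]
ee_rot: [-0.701, 0.084, 0.704, 0.082]
contact_force: [0.3, -0.6, -3.0]
gripper_width: 28.6
```

```bash
python3 go.py 498.1 166.6 90 -101.7
```

```text
pos [491.3 167.8 160.9] psi -103.5 F [ 0.3 -0.6 -3. ] w 28.6 t 7.1
shift [70.8 -0.6 -7.1] -> 3 x [23.6 -0.2 -2.4]  spin -1.8 -> 1 x -1.78 j1,j6 now 37.0 40.0
```

Request:
drive_tool(
  motion=[
    [24,0,-2.4,-1.8],
    [24,-0.5,-2.4,0],
    [24,0,-2.4,0],
    [0,0,0,0],
    [0,0,0,0],
  ],
)

```text
clock: 7.53
position: [498.2, 166.2, 89.0]
ee_rot: [-0.701, 0.075, 0.705, 0.072]
contact_force: [0.9, 0.1, -1.6]
gripper_width: 28.6
```

```bash
python3 go.py 498.1 166.6 67.5 -101.7; python3 - <<'E'
from run import *
cv2.imwrite("pics/top3.png",arm.get_image("top")[:,:,::-1]);s=arm.get_image("side")[:,:,::-1].copy();cv2.imwrite("pics/side3.png",s)
p,r,y=pose()
o=overlay(s,[((p[0],p[1],rd(y)),coil(p[2]-51.4)),((498.1,166.6,0),NEST)],"side",4)
cv2.imwrite("pics/z5.png",np.hstack([o[4*170:4*300,4*200:4*320],overlay(cv2.imread("pics/top3.png"),[((p[0],p[1],rd(y)),coil(p[2]-51.4)),((498.1,166.6,0),NEST)],"top",4)[4*110:4*240,4*200:4*280]]))
E
```

```text
pos [498.2 166.2  89. ] psi -102.0 F [ 0.9  0.1 -1.6] w 28.6 t 7.5
shift [21.5 -0.5  0.1] -> 1 x [21.5 -0.5  0.1]  spin -0.3 -> 1 x -0.3 j1,j6 now 36.0 42.0
```

View pics/z5.png

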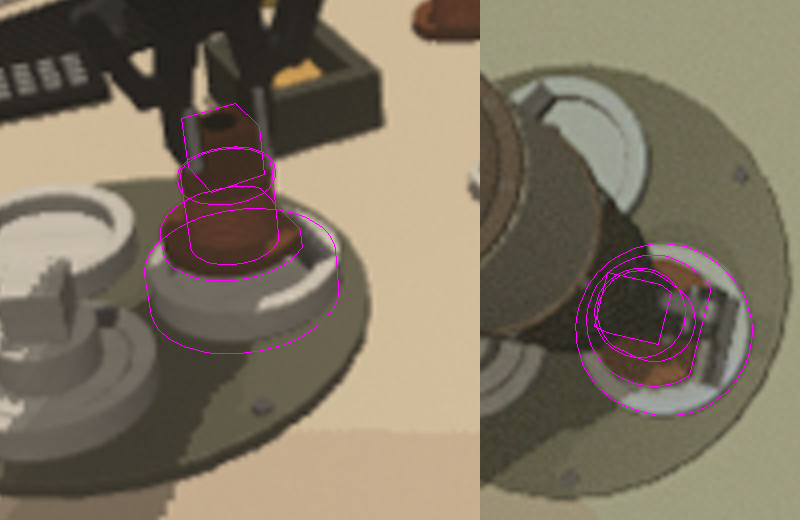

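Flat faces the key, and overlay and picture agree to about 1 px in both views. Lowering.

Request:
drive_tool(
  motion=[
    [6,0,0,-0.3],
    [4,0,0,0],
    [3,0,0,0],
    [2,0,0,0],
    [2,0,0,0],
    [2,0,0,0],
    [2,0,0,0],
    [0,0,0,0],
  ],
)

```text
clock: 8.3
position: [500.0, 166.9, 78.0]
ee_rot: [0.704, -0.071, -0.703, -0.071]
contact_force: [-18.3, -5.4, 44.8]
gripper_width: 28.6
```

```bash
python3 - <<'E'
from h import *
s=arm.read_state(); print(s["wrist_torque"],s["contact_force"],pose())
E
```

```text
[-0.99443102  4.89629761 -0.06004996] [-18.26661592  -5.41953042  44.79082984] (array([499.97111344, 166.87848897,  77.97640092]), array([[ 2.51751177e-03, -1.99777255e-01, -9.79838104e-01],
       [-9.27404972e-04, -9.79841254e-01,  1.99775514e-01],
       [-9.99996401e-01,  4.05769521e-04, -2.65203631e-03]]), np.float64(-101.52393478021555))
```

Request:
drive_tool(
  motion=[
    [-5,0,0,0],
    [-5,0,0,0],
    [-5,0,0,0],
    [-5,0,0,0],
    [0,0,0,0],
    [0,0,0,0],
  ],
)

```text
clock: 8.8
position: [499.8, 167.3, 90.0]
ee_rot: [-0.703, 0.072, 0.704, 0.072]
contact_force: [-0.3, -0.5, -3.1]
gripper_width: 28.9
```

```bash
cat > held.py <<'E'
from run import *
def heldfit(im,p0,parts,cam,half=40,yaw=None):
    u,v=(proj([[p0[0],p0[1],50]],cam)[0]-half).astype(int); sub=im[v:v+2*half,u:u+2*half]
    B=cv2.resize(sub,None,fx=3,fy=3,interpolation=cv2.INTER_LINEAR)
    A=lab(B); br=cv2.resize((A[...,1]>131.5).astype(np.float32),(2*half,2*half),interpolation=cv2.INTER_AREA)
    ot=cv2.resize(((A[...,1]<=131.5)&(A[...,0]>80)).astype(np.float32),(2*half,2*half),interpolation=cv2.INTER_AREA)
    def f(q):
        s=render([q[0],q[1],p0[2]],parts,u,v,2*half,2*half,cam); return (br*(1-s)).sum()+(ot*s).sum()
    b=min((minimize(f,[p0[0]+a,p0[1]+c],method="Nelder-Mead",options=dict(initial_simplex=[[p0[0]+a,p0[1]+c],[p0[0]+a+5,p0[1]+c],[p0[0]+a,p0[1]+c+5]],xatol=.02,fatol=.01)) for a,c in((2,2),(-3,-2),(0,0))),key=lambda r:r.fun)
    return b.x,b.fun,f(p0[:2]),br.sum()
E
python3 - <<'E'
from held import *
print(arm.read_state()["contact_force"].round(1))
im0=cv2.imread("pics/side0.png")
for n,p in dict(nA=(601,231,0),nC=(498,166,0)).items(): print("side nest",n,fit(im0,NEST,p,lambda b:(bhsv(b)[...,1]<37)&(bhsv(b)[...,2]>80),cam="side",hull=True,yaw=False,half=35))
p,r,y=pose(); print(p,y)
for cam in("top","side"):
    im=arm.get_image(cam)[:,:,::-1].copy(); cv2.imwrite(f"pics/{cam}4.png",im)
    print(cam,heldfit(im,(p[0],p[1],rd(y)),coil(p[2]-51.4),cam))
    im=cv2.imread(f"pics/{cam}3.png"); print(cam,"before",heldfit(im,(498.2,166.2,rd(-102)),coil(89-51.4),cam))
E
```

```text
[-0.3 -0.5 -3.1]
side nest nA (array([772. , -54. ,   2.4]), np.float64(1.0000000358667493))
side nest nC (array([ 669. , -119. ,    2.4]), np.float64(0.9999999488073043))
[499.81105412 167.34518665  89.97941168] -101.6718517915608
top (array([502.96762292, 171.0157863 ]), np.float64(88.29411828964948), np.float64(125.64052363450035), np.float32(259.77777))
top before (array([500.29052666, 168.76225305]), np.float64(94.00653668393691), np.float64(115.09281121632631), np.float32(265.0))
side (array([505.30129459, 165.38692173]), np.float64(118.50457647556767), np.float64(172.64139578777787), np.float32(966.8889))
side before (array([506.65359166, 163.30520929]), np.float64(117.90239778380183), np.float64(219.85359623806147), np.float32(969.22217))
```

```bash
python3 - <<'E'
from held import *
p=(499.8,167.3,rd(-101.7)); z=90-51.4
t=cv2.imread("pics/top4.png"); s=cv2.imread("pics/side4.png")
it=[(p,coil(z)[:1]),((498.1,166.6,0),[cyl(51,28,28.1),cyl(40,28,28.1)])]
a=overlay(t,it,"top",7)[7*150:7*235,7*215:7*272]; b=overlay(s,it,"side",5)[5*180:5*280,5*220:5*295]
out=np.zeros((600,800,3),np.uint8); out[:a.shape[0],:a.shape[1]]=a[:600]; out[:b.shape[0],420:420+b.shape[1]]=b[:600]
cv2.imwrite("pics/z6.png",np.clip((out/255.)**0.6*255,0,255).astype(np.uint8))
E
```

```text
(no output)
```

View pics/z6.png

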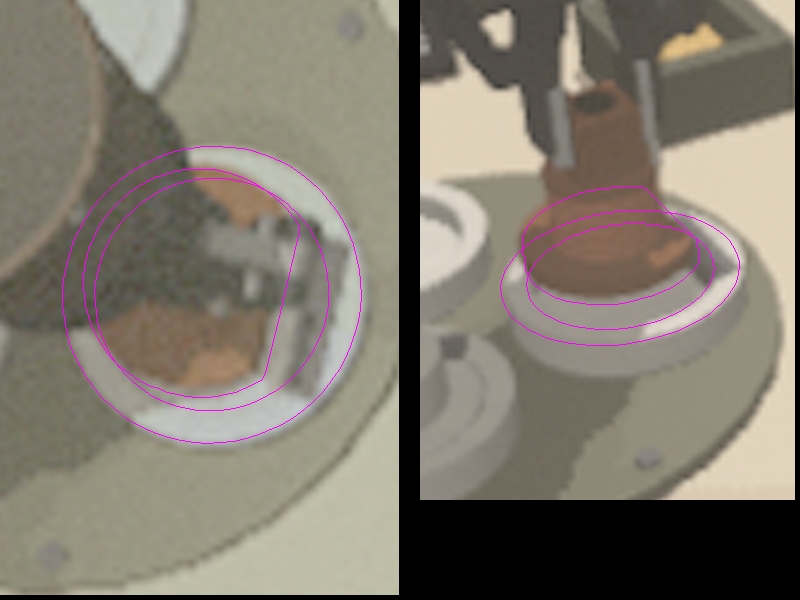

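The image shows the held flange about 1–1.5 px toward +x and slightly +y of where TCP puts it. So the top camera reads about (+2.7,+2) mm against the arm frame. Shifting accordingly and retrying.

```bash
python3 go.py 495.4 164.6 81 -101.7
```

```text
pos [499.5 167.1  89.6] psi -101.7 F [ 0.7  0.1 -3.4] w 29.0 t 8.9
shift [8.6 3.3 3.5] -> 1 x [8.6 3.3 3.5]  spin 0.0 -> 1 x 0.02 j1,j6 now 36.0 42.0
```

Request:
drive_tool(
  motion=[
    [2,3.3,3.5,0],
    [3,0,0,0],
    [3,0,0,0],
    [2,0,0,0],
    [2,0,0,0],
    [2,0,0,0],
    [2,0,0,0],
    [0,0,0,0],
  ],
)

```text
clock: 9.57
position: [495.5, 164.7, 73.8]
ee_rot: [-0.703, 0.072, 0.704, 0.072]
contact_force: [1.5, 0.9, -2.0]
gripper_width: 28.6
```

It's in the recess with no contact force. Continue down.

Request:
drive_tool(
  motion=[
    [2,0,0,0],
    [2,0,0,0],
    [2,0,0,0],
    [1,0,0,0],
    [0,0,0,0],
  ],
)

```text
clock: 9.98
position: [495.7, 164.8, 67.3]
ee_rot: [-0.703, 0.072, 0.704, 0.072]
contact_force: [-0.1, 0.3, -1.3]
gripper_width: 29.1
```

Request:
drive_tool(
  motion=[
    [1,0,0,0],
    [1,0,0,0],
    [1,0,0,0],
    [0,0,0,0],
  ],
)

```text
clock: 10.32
position: [496.2, 164.9, 67.0]
ee_rot: [0.704, -0.072, -0.703, -0.071]
contact_force: [-4.8, -0.5, 16.2]
gripper_width: 28.7
```

Floor contact at z 67.2, matching 16 mm above the bench grip height: home. Release and rise.

Request:
drive_tool(
  motion=[
    [-1,0,0,0],
    [-1,0,0,0],
    [0,0,0,0],
    [0,0,0,0],
    [0,0,0,0],
  ],
  grip=70,
)

```text
clock: 10.73
position: [495.7, 164.8, 66.1]
ee_rot: [-0.703, 0.072, 0.703, 0.072]
contact_force: [-0.9, -0.0, 1.0]
gripper_width: 70.3
```

Request:
drive_tool(
  motion=[
    [-20,0,0,0],
    [-35,0,0,0],
    [-35,0,0,0],
    [0,0,0,0],
  ],
)

```text
clock: 11.07
position: [499.8, 166.8, 163.1]
ee_rot: [0.708, -0.069, -0.699, -0.074]
contact_force: [0.0, 0.2, 0.5]
gripper_width: 70.0
```

```bash
cat > look.py <<'E'
from run import *
im=arm.get_image("top")[:,:,::-1].copy(); cv2.imwrite(f"pics/{sys.argv[1]}.png",im)
for a in sys.argv[2:]:
    parts,p0,mk,kw=SPEC[a]; p,e=fit(im,parts,p0,mk,**kw); print(a,p[:2].round(1),np.degrees(p[2]).round(1),round(e,3))
E
python3 look.py t5 c1 c2 plug; python3 go.py 660 -157 160 224.4
```

```text
c1 [ 662.6 -154.5] 137.1 0.073
c2 [ 550.7 -156.5] 36.8 0.066
plug [ 436.6 -129.7] 143.5 0.022
pos [498.  166.1 160.1] psi -101.6 F [-0.4 -0.1 -0.3] w 69.8 t 11.1
shift [-2.000e-01  2.838e+02 -2.238e+02] -> 11 x [ -0.   25.8 -20.3]  spin 34.0 -> 5 x 6.79 j1,j6 now 36.0 42.0
```

Request:
drive_tool(
  motion=[
    [0,28.4,-22.4,0],
    [0,28.4,-22.4,0],
    [0,28.4,-22.4,0],
    [0,28.4,-22.4,0],
    [0,28.4,-22.4,0],
    [0,28.4,-22.4,0],
    [0,28.4,-22.4,0],
    [0,28.4,-22.4,0],
    [0,28.4,-22.4,0],
    [0,28.4,-22.4,0],
  ],
)

```text
clock: 11.95
position: [657.6, -160.3, 154.5]
ee_rot: [-0.703, 0.072, 0.704, 0.072]
contact_force: [-0.2, 0.3, -0.4]
gripper_width: 70.1
```

Request:
drive_tool(
  motion=[
    [0,0,0,6.6],
    [0,0,0,6.6],
    [0,0,0,6.6],
    [0,0,0,6.6],
    [0,0,0,6.6],
    [0,0,0,0],
  ],
)

```text
clock: 12.45
position: [657.0, -158.6, 154.5]
ee_rot: [-0.653, 0.27, 0.655, 0.269]
contact_force: [0.5, -0.5, -0.3]
gripper_width: 70.0
```

```bash
python3 go.py 659.8 -157 51 225.2
```

```text
pos [ 657.  -158.6  154.5] psi -134.8 F [ 0.5 -0.5 -0.3] w 70.0 t 12.4
shift [103.5  -3.3  -1. ] -> 4 x [25.9 -0.8 -0.3]  spin 0.0 -> 1 x 0.0 j1,j6 now 0.0 45.0
```

Request:
drive_tool(
  motion=[
    [26,-0.8,-0.2,0],
    [26,-0.8,-0.2,0],
    [26,-0.8,-0.2,0],
    [16,-0.8,-0.3,0],
    [7,0,0,0],
    [2,0,0,0],
    [0,0,0,0],
  ],
)

```text
clock: 13.03
position: [660.6, -157.1, 52.9]
ee_rot: [-0.654, 0.268, 0.654, 0.268]
contact_force: [0.1, -0.5, 0.9]
gripper_width: 70.3
```

Request:
drive_tool(
  motion=[
    [0,0,0,0],
    [0,0,0,0],
    [0,0,0,0],
    [0,0,0,0],
    [0,0,0,0],
    [0,0,0,0],
  ],
  grip=20,
)

```text
clock: 13.53
position: [661.5, -157.2, 55.0]
ee_rot: [0.655, -0.268, -0.653, -0.269]
contact_force: [-0.5, -0.1, 6.1]
gripper_width: 28.4
```

Request:
drive_tool(
  motion=[
    [0,0,0,0],
    [0,0,0,0],
    [0,0,0,0],
    [0,0,0,-6],
    [0,0,0,-7],
    [0,0,0,-7],
    [0,0,0,-7],
    [0,0,0,-7],
    [0,0,0,-7],
    [0,0,0,-7],
  ],
  grip=70,
)

```text
clock: 14.37
position: [660.1, -157.0, 52.7]
ee_rot: [-0.706, -0.023, 0.707, -0.023]
contact_force: [-0.2, 0.8, 0.6]
gripper_width: 69.8
```

Request:
drive_tool(
  motion=[
    [0,0,0,-7],
    [0,0,0,-7],
    [0,0,0,-7],
    [0,0,0,-7],
    [0,0,0,-7],
    [0,0,0,-7],
    [0,0,0,0],
  ],
)

```text
clock: 14.95
position: [660.2, -156.9, 52.7]
ee_rot: [-0.652, -0.273, 0.653, -0.273]
contact_force: [-0.5, -0.3, 0.6]
gripper_width: 69.8
```

Request:
drive_tool(
  motion=[
    [0,0,0,0],
    [0,0,0,0],
    [0,0,0,0],
    [0,0,0,0],
    [0,0,0,0],
    [0,0,0,0],
  ],
  grip=20,
)

```text
clock: 15.45
position: [660.8, -157.0, 53.5]
ee_rot: [0.653, 0.272, -0.652, 0.272]
contact_force: [0.8, 0.2, 0.0]
gripper_width: 28.8
```

Request:
drive_tool(
  motion=[
    [-12,0,0,0],
    [-30,0,0,0],
    [-35,0,0,0],
    [-35,0,0,0],
    [0,0,0,0],
    [0,0,0,0],
  ],
)

```text
clock: 15.95
position: [661.5, -156.9, 168.6]
ee_rot: [0.654, 0.272, -0.651, 0.273]
contact_force: [-0.2, -0.4, -4.7]
gripper_width: 28.5
```

```bash
python3 go.py 598.6 229.6 165 -130.9
```

```text
pos [ 661.5 -156.9  168.6] psi -44.7 F [-0.2 -0.4 -4.7] w 28.5 t 15.9
shift [   3.4 -316.5 -230.6] -> 12 x [  0.3 -26.4 -19.2]  spin 86.2 -> 13 x 6.63 j1,j6 now 0.0 135.0
```

Request:
drive_tool(
  motion=[
    [0,-31.6,-23,0],
    [0,-31.6,-23,0],
    [0,-31.6,-23,0],
    [0,-31.6,-23,0],
    [0,-31.6,-23,0],
    [0,-31.6,-23,0],
    [0,-31.6,-23,0],
    [0,-31.6,-23,0],
    [0,-31.6,-23,0],
    [0,-31.6,-23,0],
  ],
)

```text
clock: 16.78
position: [595.3, 229.9, 163.2]
ee_rot: [-0.651, -0.272, 0.654, -0.272]
contact_force: [0.9, 0.0, -2.8]
gripper_width: 28.5
```

Request:
drive_tool(
  motion=[
    [0,0,0,7],
    [0,0,0,7],
    [0,0,0,7],
    [0,0,0,7],
    [0,0,0,7],
    [0,0,0,7],
    [0,0,0,7],
    [0,0,0,7],
    [0,0,0,7],
    [0,0,0,7],
  ],
)

```text
clock: 17.62
position: [595.9, 228.0, 162.9]
ee_rot: [-0.689, 0.154, 0.692, 0.152]
contact_force: [0.2, -0.1, -2.9]
gripper_width: 28.7
```

Request:
drive_tool(
  motion=[
    [0,0,0,7],
    [0,0,0,7],
    [0,0,0,2],
    [0,0,0,0],
    [0,0,0,0],
  ],
)

```text
clock: 18.03
position: [596.4, 228.2, 163.6]
ee_rot: [-0.662, 0.246, 0.664, 0.245]
contact_force: [-0.3, -0.5, -3.5]
gripper_width: 29.0
```

```bash
python3 go.py 598.6 229.6 89 -130.9
```

```text
pos [596.4 228.2 163.6] psi -130.6 F [-0.3 -0.5 -3.5] w 29.0 t 18.0
shift [74.6 -2.8 -0.9] -> 3 x [24.9 -0.9 -0.3]  spin 0.3 -> 1 x 0.27 j1,j6 now 35.0 14.0
```

Request:
drive_tool(
  motion=[
    [25,-0.9,-0.3,0.3],
    [25,-0.9,-0.3,0],
    [20,-0.9,-0.3,0],
    [4,0,0,0],
    [0,0,0,0],
    [0,0,0,0],
  ],
)

```text
clock: 18.53
position: [600.5, 230.3, 91.9]
ee_rot: [0.663, -0.247, -0.662, -0.247]
contact_force: [-0.3, -0.3, -2.4]
gripper_width: 28.8
```

```bash
python3 go.py 598.6 229.6 69.5 -130.9; python3 - <<'E'
from held import *
q,r,y=pose(); p=(q[0],q[1],rd(y+180)); z=q[2]-53.3
t=arm.get_image("top")[:,:,::-1].copy(); s=arm.get_image("side")[:,:,::-1].copy(); cv2.imwrite("pics/top6.png",t);cv2.imwrite("pics/side6.png",s)
it=[((p[0]+2.6,p[1]+2,p[2]),coil(z)[:1]),((601.2,231.6,0),[cyl(51,28,28.1),cyl(40,28,28.1)])]
a=overlay(t,it,"top",7)[7*110:7*190,7*190:7*247]; b=overlay(s,it,"side",5)[5*150:5*260,5*180:5*255]
out=np.zeros((600,800,3),np.uint8); out[:a.shape[0],:a.shape[1]]=a[:600]; out[:b.shape[0],420:420+b.shape[1]]=b[:600]
cv2.imwrite("pics/z7.png",np.clip((out/255.)**0.6*255,0,255).astype(np.uint8))
E
```

```text
pos [600.5 230.3  91.9] psi -130.9 F [-0.3 -0.3 -2.4] w 28.8 t 18.5
shift [22.4  1.8  0.9] -> 1 x [22.4  1.8  0.9]  spin -0.0 -> 1 x -0.02 j1,j6 now 35.0 14.0
```

View pics/z7.png

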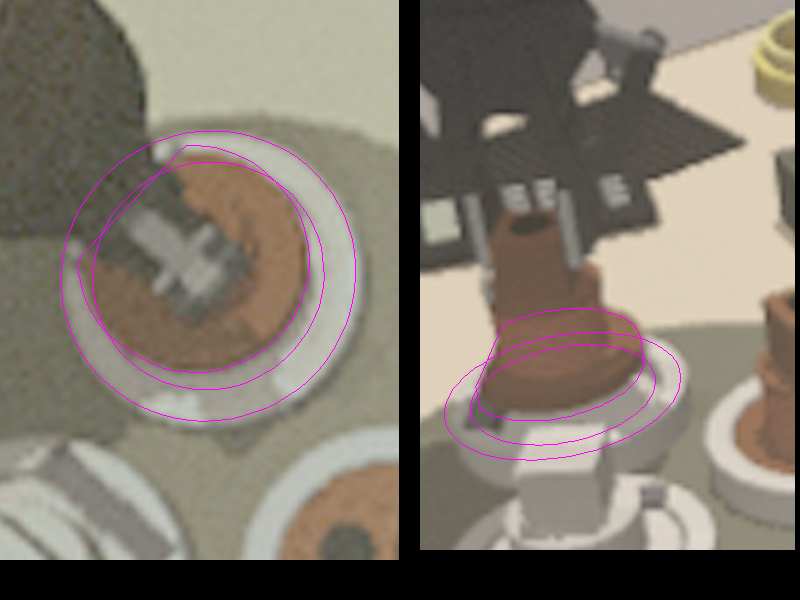

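Flat faces the key (upper-left) and the flange lines up with the nest to about a pixel once the bias is applied. Lowering.

Request:
drive_tool(
  motion=[
    [4,1.8,0.9,0],
    [3,0,0,0],
    [3,0,0,0],
    [2,0,0,0],
    [2,0,0,0],
    [2,0,0,0],
    [0,0,0,0],
  ],
)

```text
clock: 19.22
position: [597.8, 229.2, 74.7]
ee_rot: [-0.662, 0.248, 0.663, 0.247]
contact_force: [-0.1, -0.2, -3.2]
gripper_width: 28.5
```

Request:
drive_tool(
  motion=[
    [2,0,0,0],
    [2,0,0,0],
    [1.5,0,0,0],
    [1,0,0,0],
    [1,0,0,0],
    [0,0,0,0],
  ],
)

```text
clock: 19.72
position: [598.1, 229.4, 69.5]
ee_rot: [0.663, -0.247, -0.662, -0.247]
contact_force: [-3.1, -0.7, 4.9]
gripper_width: 28.8
```

Contact at 69.5 = 53.4 + 16: home. Release, rise, then look at the master (nest B).

Request:
drive_tool(
  motion=[
    [0,0,0,0],
    [0,0,0,0],
    [0,0,0,0],
    [0,0,0,0],
    [0,0,0,0],
  ],
  grip=70,
)

```text
clock: 20.13
position: [598.2, 229.5, 67.8]
ee_rot: [0.662, -0.247, -0.662, -0.247]
contact_force: [1.3, 0.1, 0.6]
gripper_width: 70.0
```

Request:
drive_tool(
  motion=[
    [-20,0,0,0],
    [-35,0,0,0],
    [-30,0,0,0],
    [0,0,0,0],
    [0,0,0,0],
  ],
)

```text
clock: 20.55
position: [599.2, 230.2, 155.4]
ee_rot: [0.664, -0.246, -0.661, -0.249]
contact_force: [-0.9, -0.3, -0.8]
gripper_width: 70.3
```

```bash
python3 go.py 490.6 285.3 155 -133.7; python3 look.py t7 c2 plug
```

```text
pos [599.2 230.2 155.4] psi -131.0 F [-0.9 -0.3 -0.8] w 70.3 t 20.6
shift [1.000e-01 2.960e+01 1.182e+02] -> 4 x [ 0.   7.4 29.5]  spin 2.7 -> 1 x 2.74 j1,j6 now 35.0 14.0
c2 [ 550.8 -156.5] 37.4 0.069
plug [ 436.6 -129.8] 143.1 0.028
```

Request:
drive_tool(
  motion=[
    [0,7.4,29.5,0],
    [0,7.4,29.5,0],
    [0,7.4,29.5,0],
    [0,7.4,29.5,2.7],
    [0,0,0,0],
    [0,0,0,0],
  ],
)

```text
clock: 21.1
position: [488.0, 284.6, 151.8]
ee_rot: [-0.656, 0.263, 0.657, 0.261]
contact_force: [0.4, -0.4, -0.7]
gripper_width: 69.9
```

```bash
python3 go.py 490.6 285.3 54.5 -133.7
```

```text
pos [488.  284.6 151.8] psi -133.5 F [ 0.4 -0.4 -0.7] w 69.9 t 21.1
shift [97.3 -2.5 -1.5] -> 3 x [32.4 -0.8 -0.5]  spin 0.2 -> 1 x 0.18 j1,j6 now 47.0 -0.0
```

Request:
drive_tool(
  motion=[
    [30,-1.2,-0.7,0],
    [30,-1.2,-0.7,0],
    [20,0,0,0],
    [10,0,0,0],
    [5,0,0,0],
    [2,0,0,0],
    [0,0,0,0],
  ],
)

```text
clock: 21.68
position: [492.9, 285.3, 56.0]
ee_rot: [0.657, -0.263, -0.656, -0.263]
contact_force: [-0.3, 0.4, 0.0]
gripper_width: 69.8
```

Request:
drive_tool(
  motion=[
    [0,0,0,0],
    [0,0,0,0],
    [0,0,0,0],
    [0,0,0,0],
    [0,0,0,0],
    [0,0,0,0],
  ],
  grip=20,
)

```text
clock: 22.18
position: [492.7, 285.6, 57.2]
ee_rot: [0.657, -0.262, -0.656, -0.263]
contact_force: [-0.2, -1.5, 6.9]
gripper_width: 29.4
```

Request:
drive_tool(
  motion=[
    [-3,0,0,0],
    [-5,0,0,0],
    [-10,0,0,0],
    [-20,0,0,0],
    [-30,0,0,0],
    [-30,0,0,0],
    [-20,0,0,0],
    [0,0,0,0],
  ],
)

```text
clock: 22.85
position: [494.6, 287.0, 179.7]
ee_rot: [0.658, -0.259, -0.655, -0.266]
contact_force: [0.9, 0.2, -2.3]
gripper_width: 29.1
```

```bash
python3 go.py 588 -345 175 -180; python3 - <<'E'
from h import *
im=arm.get_image("top")[:,:,::-1]; cv2.imwrite("pics/t8.png",im)
# tray outline: dark pixels
sub=im[110:200,415:505]; b=cv2.resize(sub,None,fx=4,fy=4); g=cv2.cvtColor(cv2.GaussianBlur(b,(5,5),0),cv2.COLOR_BGR2GRAY)
m=(g<118).astype(np.uint8); n,l,st,ce=cv2.connectedComponentsWithStats(m); i=1+np.argmax(st[1:,4])
r=cv2.minAreaRect(np.argwhere(l==i)[:,::-1].astype(np.float32)); print(r); c=np.array(r[0])/4+[415,110]; print(c,ray(c,40))
E
```

```text
pos [494.6 287.  179.7] psi -133.6 F [ 0.9  0.2 -2.3] w 29.1 t 22.9
shift [   1.2  393.2 -503.6] -> 20 x [  0.1  19.7 -25.2]  spin 46.4 -> 7 x 6.63 j1,j6 now 46.0 -0.0
((176.9356231689453, 182.3564453125), (257.01812744140625, 286.3717041015625), 84.2894058227539)
[459.23390579 155.58911133] [[ 588.10873246 -341.48941235   40.        ]]
```

Request:
drive_tool(
  motion=[
    [0,19.6,-25,0],
    [0,19.6,-25,0],
    [0,19.6,-25,0],
    [0,19.6,-25,0],
    [0,19.6,-25,0],
    [0,19.6,-25,0],
    [0,19.6,-25,0],
    [0,19.6,-25,0],
    [0,19.6,-25,0],
    [0,19.6,-25,0],
  ],
)

```text
clock: 23.73
position: [536.4, -30.8, 172.1]
ee_rot: [-0.655, 0.264, 0.658, 0.263]
contact_force: [0.4, -0.2, -2.8]
gripper_width: 29.1
```

Request:
drive_tool(
  motion=[
    [0,19.6,-25,0],
    [0,19.6,-25,0],
    [0,19.6,-25,0],
    [0,19.6,-25,0],
    [0,19.6,-25,0],
    [0,19.6,-25,0],
    [0,19.6,-25,0],
    [0,19.6,-25,0],
    [0,19.6,-25,0],
    [0,19.6,-25,0],
  ],
)

```text
clock: 24.57
position: [582.1, -344.6, 171.3]
ee_rot: [-0.655, 0.263, 0.658, 0.263]
contact_force: [1.2, -0.4, -2.4]
gripper_width: 29.3
```

```bash
python3 go.py 587 -343 50 -133.6
```

```text
pos [ 582.1 -344.6  171.3] psi -133.7 F [ 1.2 -0.4 -2.4] w 29.3 t 24.6
shift [121.3  -4.7  -3. ] -> 4 x [30.3 -1.2 -0.7]  spin -0.1 -> 1 x -0.1 j1,j6 now -17.0 63.0
```

Request:
drive_tool(
  motion=[
    [30,-1.2,-0.7,0],
    [30,-1.2,-0.7,0],
    [30,-1.2,-0.7,0],
    [20,-1.2,-0.7,0],
    [8,0,0,0],
    [4,0,0,0],
    [2,0,0,0],
    [1,0,0,0],
    [0,0,0,0],
  ],
)

```text
clock: 25.32
position: [589.4, -342.3, 50.2]
ee_rot: [0.657, -0.263, -0.656, -0.263]
contact_force: [0.5, -0.6, -2.8]
gripper_width: 28.9
```

Request:
drive_tool(
  motion=[
    [1.5,0,0,0],
    [1.5,0,0,0],
    [1.5,0,0,0],
    [1,0,0,0],
    [0,0,0,0],
  ],
)

```text
clock: 25.73
position: [589.2, -342.3, 46.2]
ee_rot: [0.657, -0.263, -0.656, -0.263]
contact_force: [-2.0, 1.0, 6.3]
gripper_width: 29.2
```

Floor contact at the expected height. Release, rise, and look at coil 2.

Request:
drive_tool(
  motion=[
    [0,0,0,0],
    [0,0,0,0],
    [0,0,0,0],
    [0,0,0,0],
  ],
  grip=60,
)

```text
clock: 26.07
position: [588.7, -342.2, 43.3]
ee_rot: [0.656, -0.263, -0.656, -0.263]
contact_force: [0.6, -0.8, -0.3]
gripper_width: 60.2
```

Request:
drive_tool(
  motion=[
    [-15,0,0,0],
    [-30,0,0,0],
    [-35,0,0,0],
    [-30,0,0,0],
    [0,0,0,0],
  ],
  grip=70,
)

```text
clock: 26.48
position: [592.3, -344.1, 161.6]
ee_rot: [0.662, -0.263, -0.652, -0.262]
contact_force: [0.3, -1.2, 1.4]
gripper_width: 70.1
```

```bash
python3 look.py t9 c2 plug nB; python3 go.py 548.4 -158.6 155 -142.6; python3 - <<'E'
from run import *
im=cv2.imread("pics/t9.png"); print(keys(im,0,(493.2,287.3),130,rd(-43.7)))
t=lambda b:b
cv2.imwrite("pics/z8.png",np.clip((np.hstack([crop(im,160,115,125,120,4),crop(im,340,100,60,120,4)])/255.)**.6*255,0,255).astype(np.uint8))
E
```

```text
c2 [ 551.  -155.8] 35.6 0.121
plug [ 494.9 -186.7] 166.5 0.745
nB [493.1 287.5] -3.1 0.056
pos [ 590.9 -343.1  158.1] psi -133.6 F [ 0.3 -0.4 -0.6] w 70.0 t 26.5
shift [   2.1 -104.2  158.1] -> 6 x [  0.3 -17.4  26.3]  spin 9.0 -> 2 x 4.48 j1,j6 now -17.0 63.0
(np.float64(-41.7), np.float64(-42.0), np.float64(36.8), array([ 4.4, 17.9]))
```

View pics/z8.png

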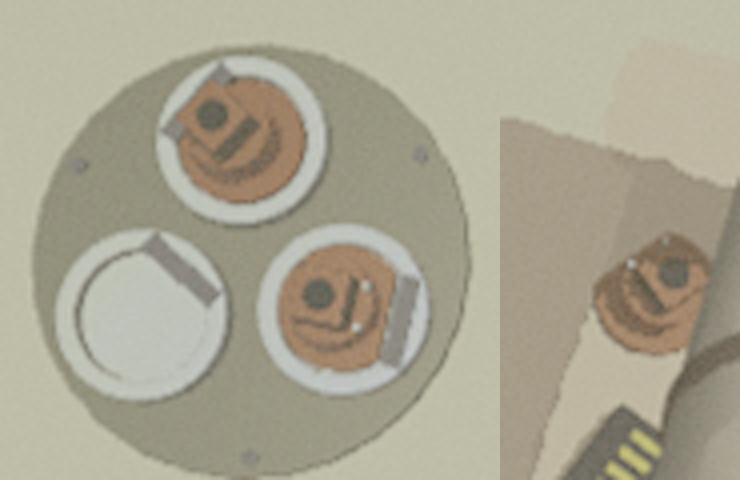

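Both placed coils sit concentric with flats at their keys, nest B is empty, and coil 2 hasn't moved. Now coil 2.

Request:
drive_tool(
  motion=[
    [0,-17.4,26.3,0],
    [0,-17.4,26.3,0],
    [0,-17.4,26.3,0],
    [0,-17.4,26.3,0],
    [0,-17.4,26.3,0],
    [0,-17.4,26.3,0],
    [0,0,0,4.6],
    [0,0,0,4.6],
    [0,0,0,0],
  ],
)

```text
clock: 27.28
position: [546.0, -156.8, 152.5]
ee_rot: [-0.633, 0.315, 0.634, 0.315]
contact_force: [-0.3, -0.4, 0.0]
gripper_width: 70.0
```

```bash
python3 go.py 548.4 -158.6 51.5 -142.8
```

```text
pos [ 546.  -156.8  152.5] psi -142.9 F [-0.3 -0.4  0. ] w 70.0 t 27.3
shift [101.   -0.9  -3. ] -> 4 x [25.2 -0.2 -0.8]  spin -0.1 -> 1 x -0.07 j1,j6 now 0.0 37.0
```

Request:
drive_tool(
  motion=[
    [26,-0.2,-0.7,0],
    [26,-0.2,-0.7,0],
    [26,-0.2,-0.7,0],
    [14,0,0,0],
    [6,0,0,0],
    [1,0,0,0],
    [0,0,0,0],
  ],
)

```text
clock: 27.87
position: [548.5, -159.2, 54.2]
ee_rot: [-0.633, 0.315, 0.633, 0.314]
contact_force: [0.1, 0.2, -0.5]
gripper_width: 69.9
```

Request:
drive_tool(
  motion=[
    [0,0,0,0],
    [0,0,0,0],
    [0,0,0,0],
    [0,0,0,0],
    [0,0,0,0],
    [0,0,0,0],
  ],
  grip=20,
)

```text
clock: 28.37
position: [549.1, -158.8, 55.6]
ee_rot: [0.634, -0.314, -0.633, -0.315]
contact_force: [-0.7, 1.6, 6.5]
gripper_width: 28.6
```

Request:
drive_tool(
  motion=[
    [0,0,0,0],
    [0,0,0,0],
    [0,0,0,0],
    [0,0,0,-6],
    [0,0,0,-7],
    [0,0,0,-7],
    [0,0,0,-7],
    [0,0,0,-7],
    [0,0,0,-7],
    [0,0,0,-7],
  ],
  grip=70,
)

```text
clock: 29.2
position: [548.0, -158.9, 53.9]
ee_rot: [-0.706, 0.028, 0.707, 0.028]
contact_force: [0.5, -0.8, -0.0]
gripper_width: 70.2
```

Request:
drive_tool(
  motion=[
    [0,0,0,-7],
    [0,0,0,-7],
    [0,0,0,-7],
    [0,0,0,-7],
    [0,0,0,-7],
    [0,0,0,-7],
    [0,0,0,0],
  ],
)

```text
clock: 29.78
position: [548.0, -158.9, 53.9]
ee_rot: [-0.67, -0.226, 0.67, -0.226]
contact_force: [0.2, -0.2, 0.4]
gripper_width: 70.0
```

Request:
drive_tool(
  motion=[
    [0,0,0,0],
    [0,0,0,0],
    [0,0,0,0],
    [0,0,0,0],
    [0,0,0,0],
    [0,0,0,0],
  ],
  grip=20,
)

```text
clock: 30.28
position: [548.5, -158.9, 54.5]
ee_rot: [0.671, 0.225, -0.67, 0.225]
contact_force: [-0.7, 0.4, 1.1]
gripper_width: 28.4
```

Request:
drive_tool(
  motion=[
    [-12,0,0,0],
    [-30,0,0,0],
    [-35,0,0,0],
    [-35,0,0,0],
    [0,0,0,0],
    [0,0,0,0],
  ],
)

```text
clock: 30.78
position: [549.1, -158.8, 168.2]
ee_rot: [0.672, 0.225, -0.669, 0.225]
contact_force: [-1.0, -0.1, -3.4]
gripper_width: 29.1
```

```bash
python3 go.py 490.6 285.3 165 -132.5
```

```text
pos [ 549.1 -158.8  168.2] psi -52.9 F [-1.  -0.1 -3.4] w 29.1 t 30.8
shift [   3.1 -389.5 -221.2] -> 14 x [  0.2 -27.8 -15.8]  spin 79.6 -> 12 x 6.63 j1,j6 now 0.0 127.0
```

Request:
drive_tool(
  motion=[
    [0,-27.8,-15.8,0],
    [0,-27.8,-15.8,0],
    [0,-27.8,-15.8,0],
    [0,-27.8,-15.8,0],
    [0,-27.8,-15.8,0],
    [0,-27.8,-15.8,0],
    [0,-27.8,-15.8,0],
  ],
)

```text
clock: 31.37
position: [517.0, 64.0, 164.1]
ee_rot: [-0.669, -0.225, 0.672, -0.225]
contact_force: [1.2, -0.5, -2.1]
gripper_width: 28.5
```

Request:
drive_tool(
  motion=[
    [0,-27.8,-15.8,0],
    [0,-27.8,-15.8,0],
    [0,-27.8,-15.8,0],
    [0,-27.8,-15.8,0],
    [0,-27.8,-15.8,0],
    [0,-27.8,-15.8,0],
    [0,-27.8,-15.8,0],
  ],
)

```text
clock: 31.95
position: [487.9, 285.5, 163.9]
ee_rot: [-0.669, -0.224, 0.672, -0.226]
contact_force: [1.1, -0.5, -2.8]
gripper_width: 28.5
```

Request:
drive_tool(
  motion=[
    [0,0,0,7],
    [0,0,0,7],
    [0,0,0,7],
    [0,0,0,7],
    [0,0,0,7],
    [0,0,0,7],
    [0,0,0,7],
    [0,0,0,7],
    [0,0,0,7],
  ],
)

```text
clock: 32.7
position: [488.4, 283.9, 163.7]
ee_rot: [-0.687, 0.162, 0.69, 0.159]
contact_force: [0.5, 0.8, -1.7]
gripper_width: 28.6
```

Request:
drive_tool(
  motion=[
    [0,0,0,7],
    [0,0,0,7],
    [0,0,0,2.6],
    [0,0,0,0],
    [0,0,0,0],
  ],
)

```text
clock: 33.12
position: [488.8, 284.2, 164.4]
ee_rot: [-0.659, 0.257, 0.66, 0.255]
contact_force: [-0.4, 0.3, -1.8]
gripper_width: 28.5
```

```bash
python3 go.py 490.6 285.3 90 -132.5
```

```text
pos [488.8 284.2 164.4] psi -132.4 F [-0.4  0.3 -1.8] w 28.5 t 33.1
shift [74.4 -2.3 -0.7] -> 3 x [24.8 -0.8 -0.2]  spin 0.1 -> 1 x 0.08 j1,j6 now 47.0 1.0
```

Request:
drive_tool(
  motion=[
    [25,-1.3,-0.4,0],
    [25,-1.3,-0.4,0],
    [18,0,0,0],
    [3,0,0,0],
    [0,0,0,0],
    [0,0,0,0],
  ],
)

```text
clock: 33.62
position: [492.5, 286.6, 95.8]
ee_rot: [0.659, -0.256, -0.659, -0.256]
contact_force: [0.1, -0.2, -1.4]
gripper_width: 28.6
```

```bash
python3 go.py 491 285.6 71 -132.5
```

```text
pos [492.5 286.6  95.8] psi -132.4 F [ 0.1 -0.2 -1.4] w 28.6 t 33.6
shift [24.8  1.8  0.5] -> 1 x [24.8  1.8  0.5]  spin 0.1 -> 1 x 0.08 j1,j6 now 46.0 1.0
```

Request:
drive_tool(
  motion=[
    [5,1.8,0.5,0],
    [4,0,0,0],
    [3,0,0,0],
    [3,0,0,0],
    [2,0,0,0],
    [2,0,0,0],
    [2,0,0,0],
    [0,0,0,0],
  ],
)

```text
clock: 34.28
position: [490.2, 285.2, 73.9]
ee_rot: [-0.659, 0.256, 0.659, 0.256]
contact_force: [-0.5, -0.0, -1.6]
gripper_width: 28.7
```

Foot is at about 19.5 mm, inside the recess with no contact force.

Request:
drive_tool(
  motion=[
    [1.5,0,0,0],
    [1.5,0,0,0],
    [1,0,0,0],
    [1,0,0,0],
    [0,0,0,0],
  ],
)

```text
clock: 34.7
position: [490.5, 285.3, 70.6]
ee_rot: [0.659, -0.256, -0.659, -0.256]
contact_force: [-2.1, -1.5, 4.9]
gripper_width: 28.6
```

Request:
drive_tool(
  motion=[
    [0,0,0,0],
    [0,0,0,0],
    [0,0,0,0],
    [0,0,0,0],
  ],
  grip=70,
)

```text
clock: 35.03
position: [490.6, 285.4, 69.3]
ee_rot: [0.659, -0.256, -0.659, -0.256]
contact_force: [-0.8, -0.3, -0.6]
gripper_width: 70.2
```

Request:
drive_tool(
  motion=[
    [-20,0,0,0],
    [-35,0,0,0],
    [-30,0,0,0],
    [0,0,0,0],
    [0,0,0,0],
  ],
  grip=85,
)

```text
clock: 35.45
position: [491.3, 286.2, 156.4]
ee_rot: [0.66, -0.254, -0.658, -0.258]
contact_force: [0.0, -0.1, -0.6]
gripper_width: 84.9
```

```bash
python3 look.py t10 plug sock; python3 - <<'E'
from run import *
im=cv2.imread("pics/t10.png"); cv2.imwrite("pics/z9.png",np.clip((crop(im,270,90,250,180,3)/255.)**.7*255,0,255).astype(np.uint8))
E
```

```text
plug [ 436.5 -129.7] 143.5 0.026
sock [648.7  14.7] -14.2 0.013
```

View pics/z9.png

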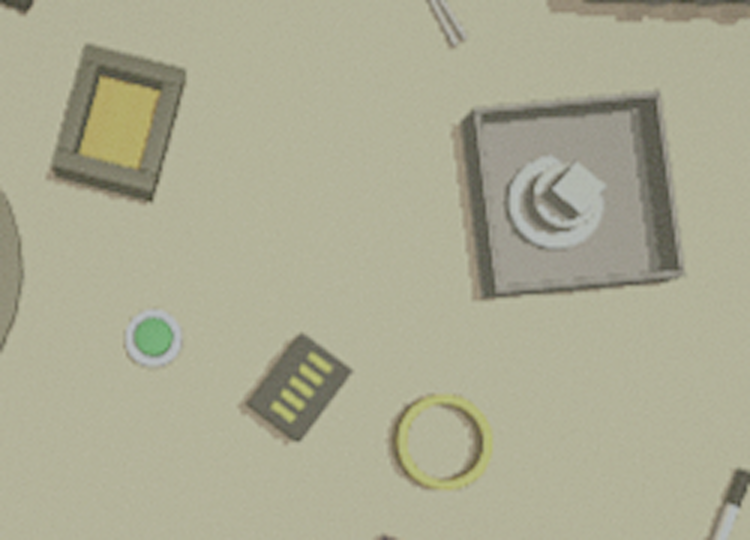

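Tray, master, tape and plug are all as expected: master upright inside the tray near (552,202) in this crop, tape unmoved, plug long axis lower-left to upper-right. I'll centre the plug lengthwise first, then grip it across its 50 mm width.

```bash
python3 go.py 433.9 -131.7 150 143.5
```

```text
pos [490.3 285.4 154.6] psi -132.5 F [ 0.4  0.6 -0.2] w 84.8 t 35.5
shift [   4.1  345.6 -240.1] -> 13 x [  0.3  26.6 -18.5]  spin 84.0 -> 13 x 6.46 j1,j6 now 47.0 1.0
```

Request:
drive_tool(
  motion=[
    [0,28.8,-20,0],
    [0,28.8,-20,0],
    [0,28.8,-20,0],
    [0,28.8,-20,0],
    [0,28.8,-20,0],
    [0,28.8,-20,0],
  ],
)

```text
clock: 36.0
position: [460.7, 74.9, 152.8]
ee_rot: [-0.658, 0.257, 0.66, 0.255]
contact_force: [0.9, -0.9, -1.3]
gripper_width: 84.9
```

Request:
drive_tool(
  motion=[
    [0,28.8,-20,0],
    [0,28.8,-20,0],
    [0,28.8,-20,0],
    [0,28.8,-20,0],
    [0,28.8,-20,0],
    [0,28.8,-20,0],
    [0,0,0,7],
    [0,0,0,7],
    [0,0,0,7],
  ],
)

```text
clock: 36.75
position: [432.7, -132.6, 152.7]
ee_rot: [-0.599, 0.375, 0.601, 0.374]
contact_force: [0.5, 0.6, -0.7]
gripper_width: 85.1
```

Request:
drive_tool(
  motion=[
    [0,0,0,7],
    [0,0,0,7],
    [0,0,0,7],
    [0,0,0,7],
    [0,0,0,7],
    [0,0,0,7],
    [0,0,0,7],
    [0,0,0,7],
    [0,0,0,7],
    [0,0,0,0],
  ],
)

```text
clock: 37.58
position: [433.1, -131.7, 152.8]
ee_rot: [-0.317, 0.633, 0.318, 0.631]
contact_force: [-0.7, -0.7, -0.8]
gripper_width: 85.3
```

```bash
python3 go.py 433.9 -131.7 20 143.5
```

```text
pos [ 433.1 -131.7  152.8] psi 143.4 F [-0.7 -0.7 -0.8] w 85.3 t 37.6
shift [132.8  -1.    0.7] -> 5 x [26.6 -0.2  0.1]  spin -0.1 -> 1 x -0.1 j1,j6 now 4.0 -40.0
```

Request:
drive_tool(
  motion=[
    [30,0,0,0],
    [30,-0.4,0.3,0],
    [30,-0.4,0.3,0],
    [25,0,0,0],
    [12,0,0,0],
    [7,0,0,0],
    [4,0,0,0],
    [0,0,0,0],
  ],
)

```text
clock: 38.25
position: [434.7, -131.7, 15.6]
ee_rot: [-0.319, 0.632, 0.319, 0.631]
contact_force: [-0.9, -0.3, -0.2]
gripper_width: 85.5
```

Request:
drive_tool(
  motion=[
    [0,0,0,0],
    [0,0,0,0],
    [0,0,0,0],
    [0,0,0,0],
    [0,0,0,0],
  ],
  grip=60,
)

```text
clock: 38.67
position: [436.0, -131.6, 17.6]
ee_rot: [-0.319, 0.63, 0.318, 0.632]
contact_force: [-0.3, 0.8, 6.7]
gripper_width: 68.2
```

Request:
drive_tool(
  motion=[
    [0,0,0,0],
    [0,0,0,0],
    [0,0,0,0],
    [-15,0,0,0],
    [-25,0,0,0],
    [0,0,0,-7],
    [0,0,0,-7],
    [0,0,0,-7],
    [0,0,0,-7],
    [0,0,0,-7],
  ],
  grip=85,
)

```text
clock: 39.5
position: [435.0, -131.7, 56.3]
ee_rot: [-0.495, 0.505, 0.495, 0.505]
contact_force: [0.2, -0.3, -0.4]
gripper_width: 85.0
```

Request:
drive_tool(
  motion=[
    [0,0,0,-7],
    [0,0,0,-7],
    [0,0,0,-7],
    [0,0,0,-7],
    [0,0,0,-7],
    [0,0,0,-7],
    [0,0,0,-7],
    [0,0,0,-6],
    [0,0,0,0],
  ],
)

```text
clock: 40.25
position: [435.0, -131.7, 56.2]
ee_rot: [-0.672, 0.221, 0.672, 0.221]
contact_force: [0.9, -0.3, -0.9]
gripper_width: 84.5
```

```bash
python3 go.py 434.9 -131.7 19 -126.5
```

```text
pos [ 435.  -131.7   56.2] psi -126.4 F [ 0.9 -0.3 -0.9] w 84.5 t 40.2
shift [37.2  0.1  0.1] -> 2 x [18.6  0.   0. ]  spin 0.1 -> 1 x 0.12 j1,j6 now 4.0 50.0
```

Request:
drive_tool(
  motion=[
    [20,-0.3,-0.4,0],
    [10,0,0,0],
    [5,0,0,0],
    [2,0,0,0],
    [0,0,0,0],
  ],
)

```text
clock: 40.67
position: [435.5, -131.7, 19.0]
ee_rot: [-0.671, 0.222, 0.672, 0.221]
contact_force: [-0.1, 0.3, -0.1]
gripper_width: 84.7
```

Request:
drive_tool(
  motion=[
    [0,0,0,0],
    [0,0,0,0],
    [0,0,0,0],
    [0,0,0,0],
    [0,0,0,0],
    [0,0,0,0],
  ],
  grip=40,
)

```text
clock: 41.17
position: [436.2, -131.7, 20.2]
ee_rot: [0.672, -0.221, -0.671, -0.221]
contact_force: [-1.9, 0.8, 5.3]
gripper_width: 48.9
```

Request:
drive_tool(
  motion=[
    [-10,0,0,0],
    [-30,0,0,0],
    [-35,0,0,0],
    [-35,0,0,0],
    [0,0,0,0],
    [0,0,0,0],
  ],
)

```text
clock: 41.67
position: [436.8, -131.5, 131.4]
ee_rot: [0.673, -0.221, -0.67, -0.222]
contact_force: [0.3, 0.4, -2.0]
gripper_width: 48.7
```

```bash
python3 go.py 646.1 12.7 125 -104.2
```

```text
pos [ 436.8 -131.5  131.4] psi -126.5 F [ 0.3  0.4 -2. ] w 48.7 t 41.7
shift [   7.7 -240.4  -82.5] -> 8 x [  1.  -30.  -10.3]  spin -22.3 -> 4 x -5.57 j1,j6 now 4.0 50.0
```

Request:
drive_tool(
  motion=[
    [0,-30,-10.3,0],
    [0,-30,-10.3,0],
    [0,-30,-10.3,0],
    [0,-30,-10.3,0],
    [0,-30,-10.3,0],
    [0,-30,-10.3,0],
    [0,-30,-10.3,0],
    [0,-30,-10.3,0],
  ],
)

```text
clock: 42.33
position: [644.3, 13.2, 126.7]
ee_rot: [-0.67, 0.222, 0.673, 0.221]
contact_force: [0.1, -1.1, -1.0]
gripper_width: 48.7
```

Request:
drive_tool(
  motion=[
    [0,0,0,-5.6],
    [0,0,0,-5.6],
    [0,0,0,-5.6],
    [0,0,0,-5.6],
    [0,0,0,0],
    [0,0,0,0],
  ],
)

```text
clock: 42.83
position: [643.5, 12.2, 127.4]
ee_rot: [-0.7, 0.088, 0.703, 0.087]
contact_force: [0.5, 0.0, -0.7]
gripper_width: 48.4
```

```bash
python3 go.py 646.1 12.7 72 -104.2
```

```text
pos [643.5  12.2 127.4] psi -104.2 F [ 0.5  0.  -0.7] w 48.4 t 42.8
shift [55.4 -1.1 -2.5] -> 2 x [27.7 -0.6 -1.3]  spin -0.0 -> 1 x -0.03 j1,j6 now 15.0 60.0
```

Lower to just above the mouth and check in a picture.

Request:
drive_tool(
  motion=[
    [25,-0.4,-1,0],
    [20,-0.2,-0.5,0],
    [8,0,0,0],
    [2,0,0,0],
    [0,0,0,0],
    [0,0,0,0],
  ],
)

```text
clock: 43.33
position: [646.9, 12.6, 75.2]
ee_rot: [0.702, -0.087, -0.701, -0.087]
contact_force: [-0.1, -0.0, -1.7]
gripper_width: 48.7
```

```bash
python3 go.py 646.1 12.7 58 -104.2; python3 - <<'E'
from held import *
q,r,y=pose(); z=q[2]-20.2
t=arm.get_image("top")[:,:,::-1].copy(); s=arm.get_image("side")[:,:,::-1].copy(); cv2.imwrite("pics/top11.png",t);cv2.imwrite("pics/side11.png",s)
it=[((q[0]+2.6,q[1]+2,rd(y+90)),[box(70,50,z,z+38)]),((648.7,14.7,rd(-14.2)),[box(104,84,41.4,41.5),box(74,54,41.4,41.5)])]
a=overlay(t,it,"top",7)[7*95:7*165,7*280:7*337]; b=overlay(s,it,"side",5)[5*140:5*230,5*235:5*310]
out=np.zeros((500,800,3),np.uint8); out[:a.shape[0],:a.shape[1]]=a[:500]; out[:b.shape[0],420:420+b.shape[1]]=b[:500]
cv2.imwrite("pics/z10.png",np.clip((out/255.)**0.55*255,0,255).astype(np.uint8))
E
```

```text
pos [646.9  12.6  75.2] psi -104.1 F [-0.1 -0.  -1.7] w 48.7 t 43.3
shift [17.2  0.1  0.8] -> 1 x [17.2  0.1  0.8]  spin 0.1 -> 1 x 0.12 j1,j6 now 15.0 60.0
```

View pics/z10.png

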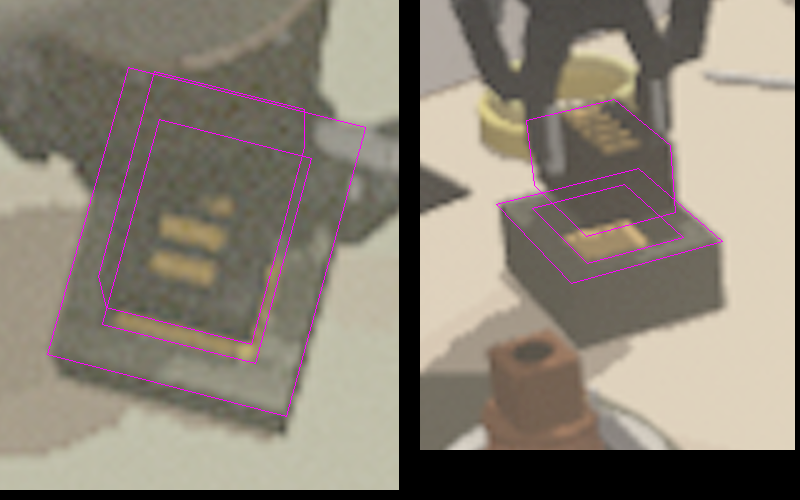

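Overlays match. Inserting.

Request:
drive_tool(
  motion=[
    [6,0.1,0.8,0],
    [5,0,0,0],
    [3,0,0,0],
    [2,0,0,0],
    [2,0,0,0],
    [2,0,0,0],
    [0,0,0,0],
  ],
)

```text
clock: 44.02
position: [646.6, 12.8, 54.4]
ee_rot: [0.703, -0.086, -0.701, -0.087]
contact_force: [2.9, -1.2, -1.1]
gripper_width: 48.3
```

Request:
drive_tool(
  motion=[
    [3,0,0,0],
    [3,0,0,0],
    [3,0,0,0],
    [2,0,0,0],
    [2,0,0,0],
    [1,0,0,0],
    [0,0,0,0],
  ],
)

```text
clock: 44.6
position: [646.7, 12.7, 40.6]
ee_rot: [0.703, -0.086, -0.701, -0.087]
contact_force: [5.8, -1.5, 0.8]
gripper_width: 48.6
```

Request:
drive_tool(
  motion=[
    [0,0,0,0],
    [0,0,0,0],
    [0,0,0,0],
    [-15,0,0,0],
    [-25,0,0,0],
    [0,0,0,0],
  ],
  grip=70,
)

```text
clock: 45.1
position: [647.2, 13.0, 84.3]
ee_rot: [0.704, -0.086, -0.7, -0.086]
contact_force: [1.1, 1.4, 1.1]
gripper_width: 70.0
```

Request:
drive_tool(
  motion=[
    [0,0,0,0],
    [0,0,0,0],
    [0,0,0,0],
    [0,0,0,0],
    [0,0,0,0],
    [0,0,0,0],
    [0,0,0,0],
  ],
  grip=0,
)

```text
clock: 45.68
position: [645.2, 12.7, 79.9]
ee_rot: [-0.702, 0.087, 0.702, 0.087]
contact_force: [-0.9, -0.3, -0.4]
gripper_width: 0.3
```

```bash
python3 go.py 646.5 12.7 60 -104.1
```

```text
pos [645.2  12.7  79.9] psi -104.1 F [-0.9 -0.3 -0.4] w 0.3 t 45.7
shift [19.9 -0.4 -1.3] -> 1 x [19.9 -0.4 -1.3]  spin 0.0 -> 1 x 0.03 j1,j6 now 15.0 60.0
```

Request:
drive_tool(
  motion=[
    [10,-0.4,-1.3,0],
    [6,0,0,0],
    [4,0,0,0],
    [3,0,0,0],
    [3,0,0,0],
    [3,0,0,0],
    [0,0,0,0],
  ],
)

```text
clock: 46.27
position: [646.3, 12.7, 51.1]
ee_rot: [-0.702, 0.087, 0.702, 0.086]
contact_force: [-0.8, -0.8, -1.0]
gripper_width: 0.2
```

Request:
drive_tool(
  motion=[
    [2,0,0,0],
    [2,0,0,0],
    [2,0,0,0],
    [2,0,0,0],
    [0,0,0,0],
  ],
)

```text
clock: 46.68
position: [646.7, 12.7, 43.4]
ee_rot: [-0.702, 0.087, 0.702, 0.087]
contact_force: [-1.9, 1.0, 3.8]
gripper_width: 0.1
```

Request:
drive_tool(
  motion=[
    [2,0,0,0],
    [2,0,0,0],
    [1,0,0,0],
    [0,0,0,0],
    [0,0,0,0],
  ],
)

```text
clock: 47.1
position: [646.9, 12.7, 42.9]
ee_rot: [0.702, -0.086, -0.701, -0.086]
contact_force: [-9.2, 1.3, 21.6]
gripper_width: 0.0
```

```bash
python3 - <<'E'
from held import *
q,r,y=pose();print(q,arm.read_state()["contact_force"])
s=arm.get_image("side")[:,:,::-1].copy(); cv2.imwrite("pics/side12.png",s)
it=[((648.7,14.7,rd(-14.2)),[box(104,84,41.4,41.5),box(70,50,43,43.1)])]
cv2.imwrite("pics/z11.png",np.clip((overlay(s,it,"side",5)[5*140:5*240,5*225:5*325]/255.)**.55*255,0,255).astype(np.uint8))
E
```

```text
[646.91697072  12.67126329  42.86319734] [-9.19419855  1.31236436 21.57461934]
```

View pics/z11.png

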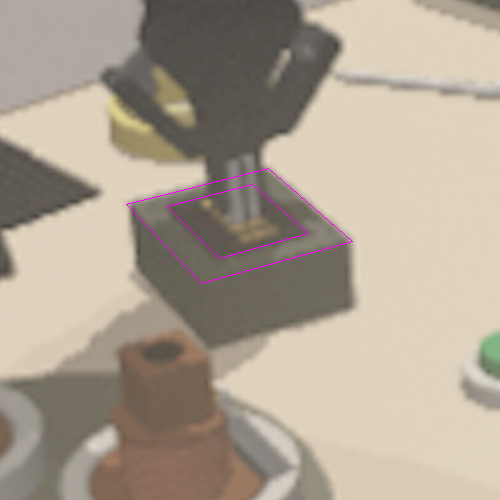

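Plug top measures 42.9 mm under 21 N (43 = stop): flush, pad down. Lift and go to the button.

Request:
drive_tool(
  motion=[
    [-10,0,0,0],
    [-25,0,0,0],
    [-25,0,0,0],
    [0,0,0,0],
    [0,0,0,0],
  ],
)

```text
clock: 47.57
position: [648.1, 13.1, 99.8]
ee_rot: [0.703, -0.086, -0.7, -0.087]
contact_force: [-0.8, 0.4, -1.2]
gripper_width: 0.1
```

```bash
python3 go.py 473.5 -17.7 90 -104.1; python3 - <<'E'
from held import *
im=arm.get_image("top")[:,:,::-1].copy(); cv2.imwrite("pics/t13.png",im)
for n,p in dict(nA=(601.2,231.6,rd(49)),nB=(493.2,287.3,rd(-42.5)),nC=(498.1,166.6,rd(-101.7))).items():
    x,e=fit(im,coil(16),p,brown,half=30); print(n,(x[:2]-p[:2]).round(1),np.degrees(x[2]-p[2]).round(1),round(e,3))
print("btn",fit(im,BTN,(475,-16,0),green,yaw=False,half=15))
E
```

```text
pos [648.1  13.1  99.8] psi -104.1 F [-0.8  0.4 -1.2] w 0.1 t 47.6
shift [  9.   72.4 161.9] -> 6 x [ 1.5 12.1 27. ]  spin 0.0 -> 1 x 0.03 j1,j6 now 15.0 60.0
nA [  1.9 -44. ] 48.5 2.481
nB [  85.7 -119.7] 42.0 1.0
nC [0.6 0.3] 2.2 0.095
btn (array([ 4.76343121e+02, -1.38598369e+01,  5.74093811e-02]), np.float64(0.3479043921252503))
```

Request:
drive_tool(
  motion=[
    [0,12.1,27,0],
    [0,12.1,27,0],
    [0,12.1,27,0],
    [0,12.1,27,0],
    [0,12.1,27,0],
    [0,12.1,27,0],
    [0,0,0,0],
    [0,0,0,0],
  ],
)

```text
clock: 48.28
position: [470.0, -18.8, 97.5]
ee_rot: [-0.701, 0.087, 0.703, 0.086]
contact_force: [0.7, 0.1, -0.2]
gripper_width: 0.4
```

```bash
python3 go.py 473.6 -16.8 40 -104.1; python3 - <<'E'
from run import *
t=arm.get_image("top")[:,:,::-1].copy(); s=arm.get_image("side")[:,:,::-1].copy(); cv2.imwrite("pics/top14.png",t);cv2.imwrite("pics/side14.png",s)
it=[((601.2,231.6,rd(49)),coil(16)),((493.2,287.3,rd(-42.5)),coil(16)),((498.1,166.6,rd(-101.7)),coil(16))]
a=overlay(t,it,"top",4)[400:960,640:1060]; b=overlay(s,it,"side",3)[420:960,450:830]
out=np.zeros((560,800,3),np.uint8); out[:,:420]=a; out[:540,420:]=b
cv2.imwrite("pics/z12.png",np.clip((out/255.)**.6*255,0,255).astype(np.uint8))
E
```

```text
pos [470.  -18.8  97.5] psi -104.1 F [ 0.7  0.1 -0.2] w 0.4 t 48.3
shift [57.5 -2.9 -3.1] -> 2 x [28.7 -1.4 -1.6]  spin 0.0 -> 1 x 0.03 j1,j6 now 18.0 58.0
```

View pics/z12.png

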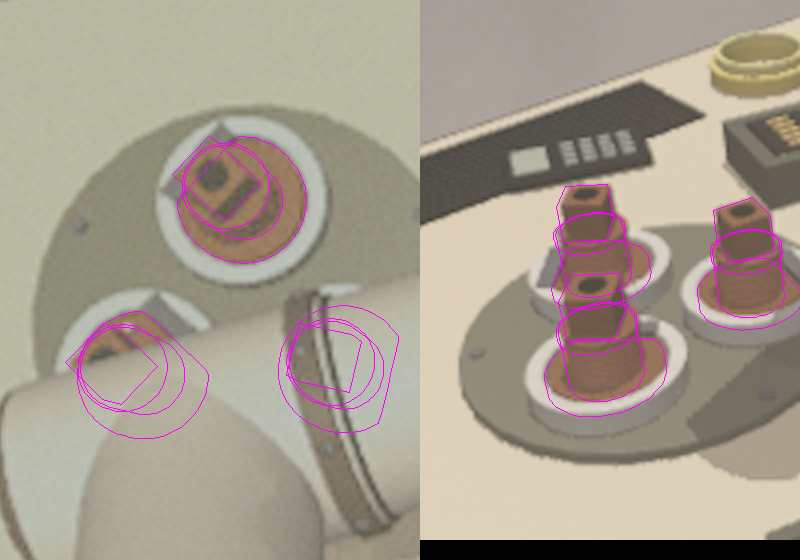

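All three coils sit home; their heights match the model in the side view, and the plug is flush in its block. Pressing the button.

Request:
drive_tool(
  motion=[
    [28,-1.5,-1.6,0],
    [20,-1.4,-1.5,0],
    [10,0,0,0],
    [6,0,0,0],
    [3,0,0,0],
    [2,0,0,0],
    [0,0,0,0],
  ],
)

```text
clock: 48.97
position: [476.2, -16.1, 29.3]
ee_rot: [0.702, -0.087, -0.702, -0.087]
contact_force: [0.7, -0.1, 1.1]
gripper_width: -0.4
```

Request:
drive_tool(
  motion=[
    [3,0.5,1.5,0],
    [3,0,0,0],
    [3,0,0,0],
    [3,0,0,0],
    [2,0,0,0],
    [0,0,0,0],
    [0,0,0,0],
  ],
)

```text
clock: 49.55
position: [474.3, -16.3, 16.0]
ee_rot: [0.702, -0.086, -0.702, -0.086]
contact_force: [-1.6, -0.2, 8.3]
gripper_width: 0.1
```

Request:
drive_tool(
  motion=[
    [1,0,0,0],
    [1,0,0,0],
    [0,0,0,0],
  ],
)

```text
clock: 49.8
position: [474.4, -16.2, 15.7]
ee_rot: [0.702, -0.086, -0.702, -0.086]
contact_force: [-5.9, 1.9, 22.9]
gripper_width: 0.0
```

Request:
drive_tool(
  motion=[
    [-10,0,0,0],
    [-25,0,0,0],
    [-35,0,0,0],
    [-35,0,0,0],
    [0,0,0,0],
    [0,0,0,0],
  ],
)

```text
clock: 50.3
position: [475.3, -15.9, 120.2]
ee_rot: [0.704, -0.086, -0.7, -0.087]
contact_force: [-1.1, -0.1, -1.0]
gripper_width: 0.1
```

```bash
python3 - <<'E'
from run import *
t=arm.get_image("top")[:,:,::-1].copy(); s=arm.get_image("side")[:,:,::-1].copy()
out=np.zeros((600,800,3),np.uint8); out[:400,:]=cv2.resize(s[100:300,150:550],None,fx=2,fy=2); out[400:,:400]=cv2.resize(t,None,fx=.625,fy=.5)[:200,:400]
out[400:,400:800]=crop(t,400,100,100,100,2).repeat(2,1)[:200,:400]
cv2.imwrite("pics/z13.png",np.clip((out/255.)**.7*255,0,255).astype(np.uint8))
E
```

```text
(no output)
```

View pics/z13.png

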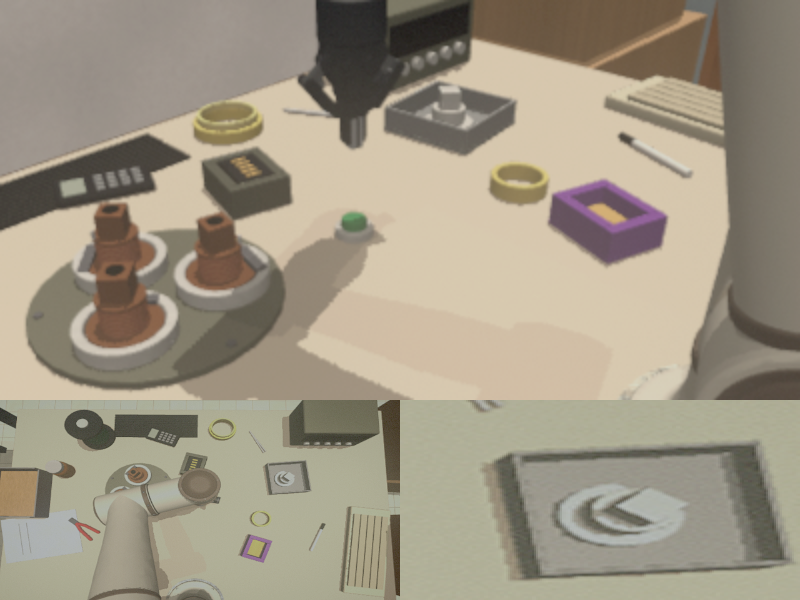

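The last picture shows all three coils seated, the plug flush, the button up again, the master standing in the tray and the tape untouched. The gripper is clear of everything, so I'm handing in.

```bash
python3 -c "
from bench import arm
print(arm.job_done())"
```

```text
the job is handed in; nothing more can be done
None
```

The coil tester is loaded and started, and the job is handed in. `job_done()` gives no verdict, so success rests on my own checks.

**What I did**
- **Coils:** each of the three was gripped both ways to centre it, then lowered into its own keyed nest with its flat facing the key.
- **Master:** moved to the grey tray before the last coil went into its nest.
- **Plug:** set in the larger dark socket and pressed down.
- **Start button:** pressed fully and released, at about 50 s of the 210 s allowed.

**Last checks**
- **Coils:** each touched the nest floor about 16 mm above its height on the bench. The side view matches fully seated models.
- **Plug:** its top was at 42.9 mm under about 21 N; 43 mm is the stop.
- **Button:** it went down to about 16 mm, which is full travel, under 8–23 N. It looks up again in the last picture.
- **Master, tape and gripper:** the master stands upright in the tray, the tape looks unmoved, and the gripper is clear of everything.

**What failed or disagreed**
- The first try at the first nest caught on the rim with a 45 N wrist force. The top camera reads about 2.6 mm in x and 2 mm in y away from the arm's own position; after correcting for that, every fit went in cleanly.
- Late automatic top-view fits failed for the two coils in nests A and B; at least one view was blocked by the arm. I used the side picture for those.
- The button fit was poor (error 0.35), but the press landed on the button.
- While I was pressing the plug, almost no force showed until near the stop. The pad may have started sinking earlier than I expected, but the final height is right.

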